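# Repack a battery case, re-hinge its lid and scan it out

### The arm

A 7-joint arm with a two-finger parallel gripper is mounted at the origin on the work surface. World frame = base frame: x ahead of the robot, y to its left, z up, the work surface at z = 0. Lengths are in m, angles in rad, forces in N, time in s.
With the tool pointing down it reaches from about 0.425 to 0.95 m from the base axis. Payload 16.7 kg.
Tool frame: the origin (TCP) lies at the very end of the fingers, on their centre line; the grasp point (between the pads) lies 19 mm behind it; z points along the fingers, y is the line along which they close (so a half turn about z gives the same grasp; the last joint's range is limited). The gripper opens to 94 mm and grips with 3 to 60 N. Pads are 16 mm wide; open, the fingers measure 119 mm over their backs; the gripper's body (75 mm by 177 mm) begins 78 mm behind the grasp point.
Start: joints at [0.994, 0.426, 0.074, 1.606, -0.034, 1.111, -0.067], TCP at [0.28, -0.614, 0.205] pointing down, gripper open.
Joint ranges: [-2.85, 2.85], [-0.5, 2.14], [-1.23, 1.37], [0.21, 2.46], [-1.02, 4.16], [0.16, 2.05], [-2.73, 2.73]. Speed limits (rad/s): [1.89, 1.89, 2.39, 2.39, 3.01, 3.01, 3.01].

### API

Orientations are given as a rotation vector (axis times angle).
In Python, from workcell import observe, viewer, env gives the robot as it stands.
- The arm moves only by the tool carry_out, never from a script. Its argument "increments" is a list of rows, each an object of numbers: "x", "y", "z": the shift along the tool's x, y, z in m; "rx", "ry", "rz": the turn, a rotation vector about the tool's x, y, z in rad; "grip": the opening, from -1 (shut) to 1 (fully open), so that 0 is half open. In form: [{"x": .., "y": .., "z": .., "rx": .., "ry": .., "rz": .., "grip": ..}, ...]. A call has 1 to 5 rows; each row is the pose to reach, as a shift and turn from the pose commanded when the call began, along the tool's axes at that moment; what a row does not reach only later rows make up. A row lasts 1/8 s, in which the tool goes at most 62.5 mm and 10.7 degrees, less where a joint would pass 70% of its speed; a pose out of reach is approached as far as the arm can. A call with a gripper value outside its range is refused whole. The fingers move at their own pace and stop on an object; "grip_force" is the grip in N (left out, the last holds). Time passes only in rows, so rows that repeat a pose let the fingers close. It gives the time, the measured TCP pose, the force, the opening and the grip force at its end, in the units of the state.
- observe(): the state, without advancing time (a new reading comes with each control period).
- viewer.camera(name): name is "scene" or "top"; returns (picture, depth): 400x640x3 uint8, blue, green, red; 400x640 float32, m along the optical axis (not along the pixel's ray), 0 where there is no reading.
- viewer.camera_params(name): a dict with "K" (3x3 intrinsics, pixels), "extrinsics" (4x4, takes a point from world to camera coordinates). Camera axes: x right, y down, z forward; pixel columns grow to the right and rows downward; lengths in m; the calibration is good to about 2 mm. A picture is of the moment at which its call begins. camera_params takes no time and is no camera call.
- env.job_done(): hands the job in; it is judged then, once.
Trained networks look in the newest picture that a camera, given by its name, has taken for a name from the list of things; names that differ only in an ending like _2 or _b are one class to them, and where a whole thing is asked for, a point or a joint stands for the part that bears it (a point fixed in the world has none). Each returns a list of dicts, best first, with "conf" (0 to 1); they miss things now and then, are a little off and sometimes report something else, mostly with a low value. They report only what shows in the picture. A call takes as long as a camera call. They do not tell look-alikes from the thing itself.
- viewer.search_frame(camera, target): "location" ([x, y, z] in m, in the coordinates of the camera as it stood for that picture, good to about 4 mm: the middle of the surface that is visible of it).
- viewer.masks_of(camera, target): "mask" (400x640 bool, what is visible of it).
- viewer.tip_of(camera, target): "location" ([x, y, z] in m, in the coordinates of the camera as it stood for that picture, good to about 4 mm: a listed point, or the origin of a listed thing).
The state is a dict: "time_s": time; "joint_positions": joint angles; "dq": joint speeds; "tau": joint torques, N m; "tool_pos": TCP position; "tool_rot": TCP orientation; "contact_force": force on the tool from outside, world axes, zero at the start; "torque": the same for the moment, N m; "opening": opening from 0.0 (shut) to 1.0 (fully open); "grasp_force": force on a finger pad.
Only numpy, scipy, OpenCV 4.12 (cv2) and the standard library are available. Lean on these libraries where they do the work, as an engineer would, in place of code of your own. Each camera call takes 0.05 s, during which the arm holds its last target. There are 200 camera calls.

### The job

Change the batteries in the steel case: take all the spent packs (orange sleeves) out and lay them flat in the red tray, and lay all the fresh packs (blue sleeves) from the bench flat in the case's bays. Then set the lid down on the case so that the hinge knuckles line up and slide the loose hinge pin through all five knuckles until its red tab is up against the end knuckle. Last, take the scanner, aim it from about 10 cm at the middle of the bar label on the closed lid, hold it still there for a good second, and lay it back in its dock, all without disturbing the spray bottle, tape roll and screwdriver.

Things in the scene. Friction and masses are not known exactly. Their poses are not given: they have to be found in the camera images.
- case: open grey steel case, fixed: 120 (x) x 150 (y) x 55 mm high, walls and floor 4 mm. Origin: centre of underside, z up. Inside, three bays, middles at y = -48.5, 0, 48.5 mm, each 45 wide, 112 long (x), parted by 3 mm walls 32 mm high. Behind its rear (+x) wall, three steel hinge knuckles (tubes along y, 17 mm outside, 11 mm bore) at y -75..-51, -12..12 and 51..75 mm
- case_hinge (a point): middle of the case's hinge axis: 71.5 mm behind the case's centre (+x), 56 mm above the bench; the axis runs along the case's y. Both ends are open and the pin may come in from either; the outer faces of the end knuckles are 75 mm from this point
- fresh0: fresh battery pack, black block 60 (x) x 34 (y) x 24 (z) mm with a blue sleeve, 0.14 kg, flat on the bench at the start; origin: centre of its underside. Two or three fresh packs are present
- fresh1: a second fresh pack
- fresh2: a third fresh pack
- spent0: spent battery pack, the same but with an orange sleeve; at the start it lies in a bay of the case, long side along the bay. Two or three spent packs are present
- spent1: a second spent pack
- spent2: a third spent pack
- tray: shallow red tray, fixed, for the spent packs: 112 (x) x 210 (y) mm outside, floor 3 mm thick, rim 3 mm thick and 9 mm high above the bench. Origin: centre of underside
- lid: loose grey lid, 0.3 kg: plate 125 (x) x 160 (y) x 3 mm; flared flanges 12 mm deep at front (-x) and sides go over the case outside, about 2 mm play. Two knuckles (17 mm, bore 11) behind its rear (+x) edge drop between the case's, 3 mm gaps. Starts standing on its flanges. Origin: in the plate's underside plane; on the case it is 55 mm above the case's origin, axes parallel to the case's
- lid_handle (a point): centre of the black bar of the lid's bow handle: bar 16 (x) x 94 (y) x 12 mm, centre 33 mm above the plate's underside, 24 mm clear beneath, on 10 mm posts at its ends. The lid balances here
- lid_hinge (a point): middle of the lid's hinge axis, 71.5 mm behind the lid's origin, 1 mm above the plate's underside; meets case_hinge when the lid is on
- label (a point): centre of the white bar label 30 (x) x 56 (y) mm on the top of the lid, 38 mm in front (-x) of the handle
- pin: loose hinge pin, 0.07 kg: steel rod of 8 mm diameter, 156 mm long, round-nosed, along the body's +x; a flat red pull tab, 36 long x 16 wide x 8 mm thick, at its other end. Origin: where rod meets tab, on the underside; the rod's axis is 4 mm above it, the tab reaches 36 mm behind it. Starts lying flat on the bench
- pin_mid (a point): point on the rod's axis 75 mm from the tab; meets case_hinge when the pin is fully home, from either end
- scanner: hand scanner, 0.16 kg: grey handle 130 (x) x 34 (y) x 24 mm with a black head 50 mm wide at its +x end, bent 45 degrees downwards. Origin: centre of the handle's underside
- scanner_grip (a point): middle of the handle's height, 12 mm ahead of its middle, near the centre of mass and between the forks of the dock
- window (a point): centre of the red scan window at the end of the head, 94 mm ahead of the scanner's origin and 20 mm below it; this point's own x axis is the aiming line, forwards and 45 degrees down when the handle is level
- dock: scanner dock, fixed: base 150 (x) x 70 x 10 mm, two forks 10 mm thick at x = -52 and +50 mm carry the handle's underside 50 mm above the bench, between flared cheeks 15 mm high with at least 3 mm play a side; open between the forks. The scanner lies along the dock's x, head to +x. Origin: centre of underside
- dock_seat (a point): where scanner_grip is when the scanner lies in the dock: 62 mm above the bench
- spray: spray bottle, 68 mm across, 190 mm high; leave alone
- tape: roll of yellow tape, 90 mm across, 24 mm high; leave alone
- driver: screwdriver with a green handle, about 200 mm long; leave alone
There are look-alikes about, which are no part of the job. What is shaped like the fresh0 but green or white is not meant. Leave any green or pink look-alike of the spent0 alone.

How it is judged:
On the way, in this order (a step that is already met when the one before it is completed fails the run):
1. all spent packs lie flat in the red tray and all fresh packs flat on the floor of the case (x of fresh0 in the frame of case between -0.034 and 0.034 m and y of fresh0 in the frame of case between -0.058 and 0.058 m and z of each of fresh0, fresh1, fresh2 in the frame of case below 0.009 m and angle between each of fresh0, fresh1, fresh2, spent0, spent1, spent2's own z axis and vertical below 0.15 rad and x of fresh1 in the frame of case between -0.034 and 0.034 m and y of fresh1 in the frame of case between -0.058 and 0.058 m and x of fresh2 in the frame of case between -0.034 and 0.034 m and y of fresh2 in the frame of case between -0.058 and 0.058 m and x of spent0 in the frame of tray between -0.054 and 0.054 m and y of spent0 in the frame of tray between -0.103 and 0.103 m and z of each of spent0, spent1, spent2 in the frame of tray below 0.011 m and x of spent1 in the frame of tray between -0.054 and 0.054 m and y of spent1 in the frame of tray between -0.103 and 0.103 m and x of spent2 in the frame of tray between -0.054 and 0.054 m and y of spent2 in the frame of tray between -0.103 and 0.103 m), for 0.2 s.
2. the lid sits on the case with the knuckles in line (all of step 1 and distance between lid_hinge and case_hinge below 0.0045 m and angle between lid's own z axis and vertical below 0.035 rad and angle between the y axis of lid and the y axis of case, either way round below 0.04 rad), for 0.2 s.
3. the pin is home through all five knuckles (distance between lid_hinge and case_hinge below 0.0045 m and angle between lid's own z axis and vertical below 0.035 rad and angle between the y axis of lid and the y axis of case, either way round below 0.04 rad and distance between pin_mid and case_hinge below 0.0065 m and angle between the x axis of pin and the y axis of case, either way round below 0.04 rad), for 0.2 s.
4. the scanner is held still, aimed at the label on the closed, pinned lid, for 1 s (all of step 3 and y of label in the frame of window between -0.015 and 0.015 m and z of label in the frame of window between -0.015 and 0.015 m and x of label in the frame of window between 0.05 and 0.16 m and linear speed of scanner below 0.03 m/s), for 1 s.
At the end, for the whole second after the job is handed in: spent packs flat in the tray, fresh packs flat on the case floor; lid on, level within 2 degrees, its hinge middle within 4.5 mm of the case's; pin in line, its mid point within 6.5 mm of the hinge middle; scanner level in its dock within 22 mm of its seat; all released and at rest (all of step 1 and all of step 3 and distance between scanner_grip and dock_seat below 0.022 m and angle between scanner's own z axis and vertical below 0.12 rad and angle between the x axis of scanner and the x axis of dock, either way round below 0.15 rad and linear speed of each of lid, pin, scanner below 0.02 m/s); the robot touches nothing.
It fails at once if the spray bottle is pushed aside by more than 40 mm (distance of spray from where it was at the start of the episode above 0.04 m).
It fails at once if the tape roll is pushed aside by more than 40 mm (distance of tape from where it was at the start of the episode above 0.04 m).
It fails at once if the screwdriver is pushed aside by more than 40 mm (distance of driver from where it was at the start of the episode above 0.04 m).
Of fresh0, fresh1, fresh2 only 2 to 3 are there at a start; the rules pass over those that are not, and their reading is None.
Of spent0, spent1, spent2 only 2 to 3 are there at a start; the rules pass over those that are not, and their reading is None.
At some moment in a run one of fresh0, fresh1, fresh2, pin may be knocked a few centimetres aside while the robot is not near it.
It also fails if it takes over 192 s, if anything falls off the work surface, if the arm or the gripper's body presses on something with over 40 N, if the wrist force passes 120 N, or if a joint passes its speed limit or range.

## Working session

There is one attempt and no reset: what is moved stays moved. The work goes in short steps, Python scripts to look and compute and a tool call to move; the robot and the scene stay as the last step left them, time stands still between calls to the robot, and variables do not carry over. Pictures are saved under pics/ and viewed, at most 14 in all, crops included, and the job is handed in when it is done.

Besides the shell and the picture viewer there is one more tool, called as a command line: name --argument value ..., lists and objects as JSON in quotes. carry_out: Moves the arm, as the interface text tells. Its arguments: {"type":"object","properties":{"increments":{"type":"array","items":{"type":"object","properties":{"x":{"type":"number"},"y":{"type":"number"},"z":{"type":"number"},"rx":{"type":"number"},"ry":{"type":"number"},"rz":{"type":"number"},"grip":{"type":"number"}}}},"grip_force":{"type":"number"}},"required":["increments"]}

```bash
mkdir -p pics; ls
cat > h.py <<'E'
import numpy as np, cv2
from workcell import observe, viewer, env
from scipy.spatial.transform import Rotation as R
def cam(n):
    p=viewer.camera_params(n); return np.array(p["K"]),np.array(p["extrinsics"])
def towld(n,pc):
    K,E=cam(n); return (np.linalg.inv(E)@np.append(pc,1))[:3]
def cloud(n,d):
    K,E=cam(n); v,u=np.mgrid[0:400,0:640]
    P=np.stack([(u-K[0,2])/K[0,0]*d,(v-K[1,2])/K[1,1]*d,d,np.ones_like(d)],-1)
    return (P@np.linalg.inv(E).T)[...,:3]
def proj(n,p):
    K,E=cam(n); q=K@(E@np.append(p,1))[:3]; return q[:2]/q[2]
E
python3 - <<'E'
from h import *
for n in ("scene","top"):
    im,d=viewer.camera(n); cv2.imwrite(f"pics/{n}0.png",im); np.save(n+"0.npy",d)
    print(n,cam(n)[0].round(1).tolist(),np.linalg.inv(cam(n)[1]).round(3).tolist())
    for t in ["case","case_hinge","fresh0","spent0","tray","lid","lid_handle","lid_hinge","label","pin","pin_mid","scanner","scanner_grip","window","dock","dock_seat","spray","tape","driver"]:
        r=viewer.tip_of(n,t)
        print(t,[(round(x["conf"],2),towld(n,x["location"]).round(3).tolist()) for x in r])
s=observe();print(s)
E
```

```text
pics
scene [[482.3, 0.0, 314.8], [0.0, 482.3, 205.7], [0.0, 0.0, 1.0]] [[-0.139, 0.765, -0.629, 1.469], [0.99, 0.111, -0.084, 0.129], [0.005, -0.634, -0.773, 1.231], [0.0, 0.0, 0.0, 1.0]]
case [(0.88, [0.481, -0.016, 0.001]), (0.29, [0.655, -0.264, -0.001])]
case_hinge [(0.89, [0.548, -0.017, 0.056]), (0.61, [0.674, -0.171, 0.025])]
fresh0 [(0.69, [0.544, 0.181, 0.002]), (0.64, [0.353, 0.124, 0.001]), (0.62, [0.672, 0.315, -0.001]), (0.54, [0.556, 0.333, -0.0]), (0.21, [0.463, -0.271, 0.047])]
spent0 [(0.77, [0.333, -0.051, -0.001]), (0.75, [0.32, -0.189, 0.001]), (0.69, [0.473, 0.033, 0.002]), (0.55, [0.466, -0.269, 0.017]), (0.53, [0.475, -0.07, 0.004])]
tray [(0.78, [0.681, 0.01, -0.001])]
lid [(0.82, [0.462, -0.266, 0.016]), (0.66, [0.546, 0.181, -0.001])]
lid_handle [(0.96, [0.461, -0.272, 0.043])]
lid_hinge [(0.74, [0.534, -0.28, 0.013]), (0.31, [0.525, 0.442, -0.002])]
label [(0.68, [0.425, -0.261, 0.013]), (0.67, [0.459, -0.269, 0.045])]
pin [(0.65, [0.44, 0.339, 0.001]), (0.53, [0.674, -0.173, 0.025])]
pin_mid [(0.51, [0.418, 0.269, 0.002])]
scanner [(0.93, [0.656, -0.266, 0
[... 1761 characters left out ...]
time_s': 2.0, 'joint_positions': array([ 0.99348559,  0.42607781,  0.07386471,  1.60598899, -0.03410763,
        1.11084963, -0.06711043]), 'dq': array([ 0.00025713,  0.00144603,  0.00019954, -0.00145827,  0.00038226,
       -0.00252826,  0.00032431]), 'tau': array([ 4.85618330e-04, -9.35495496e+01,  3.66347685e+00, -4.54549599e+01,
       -4.89754602e-02,  1.28144107e-02, -9.21054891e-06]), 'tool_pos': array([ 0.28002958, -0.61411943,  0.20548541]), 'tool_rot': array([-3.06992937e+00, -6.66813667e-01, -5.46901863e-05]), 'contact_force': array([-0.8413829 , -1.09509607,  0.81680243]), 'torque': array([ 0.02027821, -0.01053894,  0.05122898]), 'grasp_force': 0.0, 'opening': 1.0018460389166304}
```

View pics/top0.png

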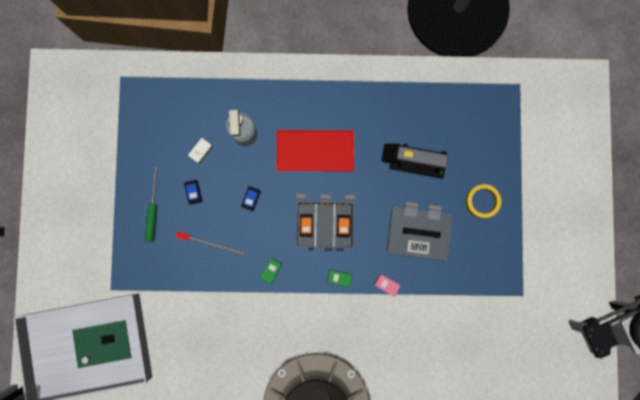

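View pics/scene0.png

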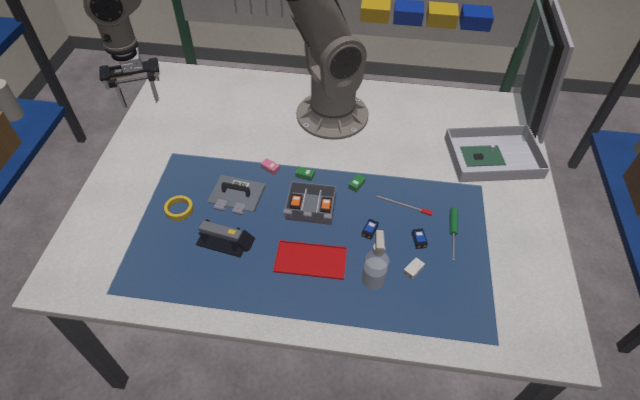

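Top view: the blue packs are at (193,191) and (251,198), the orange ones in the case at (307,225) and (344,225). Look-alikes are white (200,150), green (271,270) and (340,278), and pink (388,285). The pin has its tab at (183,236) and nose at (244,253). The lid is at (420,233), scanner at (415,160), tray at (315,150). I choose the blue and orange ones and measure them now.

```bash
cat >> h.py <<'E'
def rect(n,d,c,r,z0,z1,col=None,im=None):
    W=cloud(n,d); m=(np.hypot(W[...,0]-c[0],W[...,1]-c[1])<r)&(W[...,2]>z0)&(W[...,2]<z1)&(d>0)
    if col is not None:
        hsv=cv2.cvtColor(im,cv2.COLOR_BGR2HSV); m&=cv2.inRange(hsv,*[np.array(q) for q in col])>0
    P=W[m]
    if len(P)<5: return None
    (cx,cy),(w,h),a=cv2.minAreaRect((P[:,:2]*1000).astype(np.float32))
    if w<h: a+=90; w,h=h,w
    a=(a+90)%180-90
    return dict(c=[round(cx),round(cy)],wh=[round(w),round(h)],long_deg=round(a,1),mean=(P.mean(0)*1000).round(1).tolist(),zmax=round(float(np.percentile(P[:,2],95)*1000)),n=len(P))
E
python3 - <<'E'
from h import *
for n in ("top","scene"):
    im=cv2.imread(f"pics/{n}0.png"); d=np.load(n+"0.npy"); f=lambda *a,**k:rect(n,d,*a,**k,im=im)
    print(n)
    print("freshA",f((.555,.335),.06,.010,.05)); print("freshB",f((.542,.183),.06,.010,.05))
    for y in (.032,-.067):
        print("spent",f((.474,y),.035,.018,.045,col=([3,120,120],[20,255,255])))
    print("case top",f((.476,-.017),.13,.047,.058,)); print("case knuck",f((.546,-.015),.1,.058,.07))
    for y in (-.08,-.017,.046): print(" kn",f((.546,y),.022,.055,.07))
    print("tray",f((.68,.01),.14,-.01,.02,col=([0,150,80],[4,255,255])))
    print("lid plate",f((.46,-.268),.12,.008,.021)); print("handle",f((.46,-.268),.06,.035,.06))
    print("label",f((.423,-.264),.04,.008,.03,col=([0,0,150],[180,70,255])))
    print("pin tab",f((.44,.34),.05,-.01,.03,col=([0,150,80],[8,255,255])))
    print("scanner",f((.656,-.268),.12,.062,.09)); print("handle",f((.653,-.275),.055,.062,.09))
im=cv2.imread("pics/top0.png"); cv2.imwrite("pics/crop0.png",cv2.resize(im[130:290,170:470],None,fx=2.6,fy=2.6,interpolation=2))
E
```

```text
top
freshA {'c': [558, 335], 'wh': [60, 36], 'long_deg': 13.2, 'mean': [557.4, 334.0, 23.6], 'zmax': 29, 'n': 318}
freshB {'c': [544, 181], 'wh': [60, 35], 'long_deg': -18.2, 'mean': [542.9, 180.7, 23.7], 'zmax': 28, 'n': 303}
spent {'c': [473, 32], 'wh': [42, 26], 'long_deg': 0.9, 'mean': [475.8, 32.3, 28.6], 'zmax': 32, 'n': 134}
spent {'c': [473, -67], 'wh': [40, 30], 'long_deg': 0.9, 'mean': [476.9, -66.4, 28.4], 'zmax': 33, 'n': 127}
case top {'c': [486, -17], 'wh': [150, 139], 'long_deg': -89.1, 'mean': [485.3, -13.2, 53.8], 'zmax': 57, 'n': 353}
case knuck {'c': [518, -17], 'wh': [149, 75], 'long_deg': -89.1, 'mean': [544.0, -15.8, 62.8], 'zmax': 68, 'n': 187}
 kn {'c': [541, -78], 'wh': [26, 26], 'long_deg': -89.3, 'mean': [545.3, -79.2, 62.4], 'zmax': 68, 'n': 68}
 kn {'c': [544, -18], 'wh': [33, 23], 'long_deg': 89.8, 'mean': [544.1, -15.7, 61.4], 'zmax': 67, 'n': 74}
 kn {'c': [543, 47], 'wh': [29, 25], 'long_deg': -77.3, 'mean': [544.4, 46.3, 61.9], 'zmax': 68, 'n': 73}
tray {'c': [678, 12], 'wh': [204, 106], 'long_deg': -89.1, 'mean': [676.6, 12.4, 3.1], 'zmax': 8, 'n': 
[... 1680 characters left out ...]
: 42}
tray {'c': [681, 11], 'wh': [205, 112], 'long_deg': -89.1, 'mean': [678.9, 12.2, 2.7], 'zmax': 7, 'n': 1361}
lid plate {'c': [467, -264], 'wh': [222, 162], 'long_deg': -87.9, 'mean': [469.6, -269.9, 14.8], 'zmax': 19, 'n': 1279}
handle {'c': [462, -272], 'wh': [93, 20], 'long_deg': 85.5, 'mean': [464.2, -271.6, 47.9], 'zmax': 54, 'n': 154}
label {'c': [414, -266], 'wh': [56, 17], 'long_deg': 80.8, 'mean': [412.6, -263.4, 14.5], 'zmax': 18, 'n': 23}
pin tab None
scanner {'c': [657, -257], 'wh': [150, 56], 'long_deg': 80.6, 'mean': [660.2, -257.3, 71.4], 'zmax': 77, 'n': 544}
handle {'c': [660, -277], 'wh': [107, 55], 'long_deg': 73.7, 'mean': [656.9, -276.5, 72.3], 'zmax': 77, 'n': 384}
```

View pics/crop0.png

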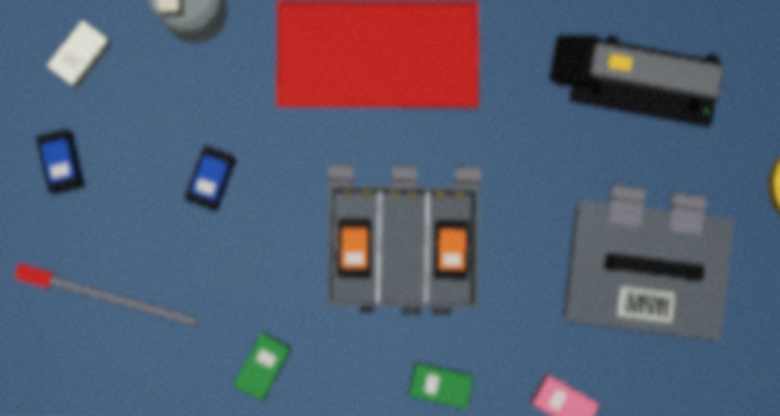

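carry_out --increments '[{"x": 0.04,"y": -0.0455,"rz": -0.18,"grip": 0.55},{"x": 0.08,"y": -0.091,"rz": -0.36,"grip": 0.55},{"x": 0.12,"y": -0.1365,"rz": -0.54,"grip": 0.55},{"x": 0.16,"y": -0.182,"rz": -0.72,"grip": 0.55},{"x": 0.2,"y": -0.2276,"rz": -0.9,"grip": 0.55}]'

```text
schema error: expected keys x, y, z, rx, ry, rz, grip
```

carry_out --increments '[{"x": 0.05,"y": 0.0025,"rz": -0.05,"grip": 0.55},{"x": 0.1,"y": 0.005,"rz": -0.1,"grip": 0.55},{"x": 0.15,"y": 0.0075,"rz": -0.15,"grip": 0.55},{"x": 0.2,"y": 0.01,"rz": -0.2,"grip": 0.55},{"x": 0.25,"y": 0.0125,"rz": -0.243,"grip": 0.55}]'

```text
schema error: expected keys x, y, z, rx, ry, rz, grip
```

carry_out --increments '[{"x": 0.04,"y": 0.012,"grip": 0.55},{"x": 0.08,"y": 0.024,"z": 0.025,"grip": 0.55},{"x": 0.116,"y": 0.035,"z": 0.05,"grip": 0.55},{"x": 0.116,"y": 0.035,"z": 0.06,"grip": 0.55},{"x": 0.116,"y": 0.035,"z": 0.06,"grip": 0.55}]'

```text
schema error: expected keys x, y, z, rx, ry, rz, grip
```

carry_out --increments '[{"x": 0.04,"y": -0.0455,"z": 0,"rx": 0,"ry": 0,"rz": -0.18,"grip": 0.55},{"x": 0.08,"y": -0.091,"z": 0,"rx": 0,"ry": 0,"rz": -0.36,"grip": 0.55},{"x": 0.12,"y": -0.1365,"z": 0,"rx": 0,"ry": 0,"rz": -0.54,"grip": 0.55},{"x": 0.16,"y": -0.182,"z": 0,"rx": 0,"ry": 0,"rz": -0.72,"grip": 0.55},{"x": 0.2,"y": -0.2276,"z": 0,"rx": 0,"ry": 0,"rz": -0.9,"grip": 0.55}]'

```text
time_s: 2.62
tool_pos: [0.368, -0.3223, 0.2058]
tool_rot: [2.468, 1.943, 0.0]
contact_force: [1.2, -0.0, -0.1]
opening: 0.774
grasp_force: 0.0
```

carry_out --increments '[{"x": 0.05,"y": 0.0025,"z": 0,"rx": 0,"ry": 0,"rz": -0.05,"grip": 0.55},{"x": 0.1,"y": 0.005,"z": 0,"rx": 0,"ry": 0,"rz": -0.1,"grip": 0.55},{"x": 0.15,"y": 0.0075,"z": 0,"rx": 0,"ry": 0,"rz": -0.15,"grip": 0.55},{"x": 0.2,"y": 0.01,"z": 0,"rx": 0,"ry": 0,"rz": -0.2,"grip": 0.55},{"x": 0.25,"y": 0.0125,"z": 0,"rx": 0,"ry": 0,"rz": -0.243,"grip": 0.55}]'

```text
time_s: 3.25
tool_pos: [0.4402, -0.083, 0.2058]
tool_rot: [2.219, 2.222, 0.0]
contact_force: [0.2, -0.8, -0.2]
opening: 0.774
grasp_force: 0.0
```

carry_out --increments '[{"x": 0.04,"y": 0.012,"z": 0.01,"rx": 0,"ry": 0,"rz": 0,"grip": 0.55},{"x": 0.08,"y": 0.024,"z": 0.03,"rx": 0,"ry": 0,"rz": 0,"grip": 0.55},{"x": 0.116,"y": 0.035,"z": 0.06,"rx": 0,"ry": 0,"rz": 0,"grip": 0.55},{"x": 0.116,"y": 0.035,"z": 0.06,"rx": 0,"ry": 0,"rz": 0,"grip": 0.55}]'

```text
time_s: 3.75
tool_pos: [0.4742, 0.0341, 0.1439]
tool_rot: [-2.215, -2.224, 0.001]
contact_force: [0.6, -0.2, 0.2]
opening: 0.776
grasp_force: 0.0
```

carry_out --increments '[{"x": 0,"y": 0.001,"z": 0.05,"rx": 0,"ry": 0,"rz": 0,"grip": 0.55},{"x": -0.001,"y": 0.001,"z": 0.09,"rx": 0,"ry": 0,"rz": 0,"grip": 0.55},{"x": -0.001,"y": 0.001,"z": 0.12,"rx": 0,"ry": 0,"rz": 0,"grip": 0.55},{"x": -0.001,"y": 0.001,"z": 0.132,"rx": 0,"ry": 0,"rz": 0,"grip": 0.55},{"x": -0.001,"y": 0.001,"z": 0.132,"rx": 0,"ry": 0,"rz": 0,"grip": 0.55}]'

```text
time_s: 4.38
tool_pos: [0.4759, 0.0302, 0.0137]
tool_rot: [-2.222, -2.221, 0.001]
contact_force: [-0.1, -0.6, -0.3]
opening: 0.775
grasp_force: 0.0
```

carry_out --increments '[{"x": 0,"y": 0,"z": 0,"rx": 0,"ry": 0,"rz": 0,"grip": 0.0},{"x": 0,"y": 0,"z": 0,"rx": 0,"ry": 0,"rz": 0,"grip": 0.0},{"x": 0,"y": 0,"z": 0,"rx": 0,"ry": 0,"rz": 0,"grip": 0.0}]' --grip_force 25

```text
time_s: 4.75
tool_pos: [0.4766, 0.0304, 0.0146]
tool_rot: [2.221, 2.22, 0.002]
contact_force: [-1.9, -1.1, 9.6]
opening: 0.635
grasp_force: 25.0
```

carry_out --increments '[{"x": 0,"y": 0,"z": -0.03,"rx": 0,"ry": 0,"rz": 0,"grip": 0.0},{"x": 0,"y": 0,"z": -0.09,"rx": 0,"ry": 0,"rz": 0,"grip": 0.0},{"x": 0,"y": 0,"z": -0.12,"rx": 0,"ry": 0,"rz": 0,"grip": 0.0}]'

```text
time_s: 5.12
tool_pos: [0.4768, 0.0308, 0.1367]
tool_rot: [2.22, 2.22, 0.004]
contact_force: [0.3, -0.5, -1.2]
opening: 0.636
grasp_force: 25.0
```

carry_out --increments '[{"x": 0.01,"y": 0.05,"z": 0,"rx": 0,"ry": 0,"rz": 0,"grip": 0.0},{"x": 0.02,"y": 0.1,"z": 0,"rx": 0,"ry": 0,"rz": 0,"grip": 0.0},{"x": 0.03,"y": 0.15,"z": 0,"rx": 0,"ry": 0,"rz": 0,"grip": 0.0},{"x": 0.034,"y": 0.19,"z": 0,"rx": 0,"ry": 0,"rz": 0,"grip": 0.0},{"x": 0.034,"y": 0.203,"z": 0.02,"rx": 0,"ry": 0,"rz": 0,"grip": 0.0}]'

```text
time_s: 5.75
tool_pos: [0.6817, 0.0651, 0.1148]
tool_rot: [2.221, 2.22, 0.005]
contact_force: [-0.2, 0.4, -2.0]
opening: 0.638
grasp_force: 25.0
```

carry_out --increments '[{"x": 0,"y": 0,"z": 0.05,"rx": 0,"ry": 0,"rz": 0,"grip": 0.0},{"x": 0,"y": 0,"z": 0.085,"rx": 0,"ry": 0,"rz": 0,"grip": 0.0},{"x": 0,"y": 0,"z": 0.1,"rx": 0,"ry": 0,"rz": 0,"grip": 0.0},{"x": 0,"y": 0,"z": 0.1,"rx": 0,"ry": 0,"rz": 0,"grip": 0.0}]'

```text
time_s: 6.25
tool_pos: [0.6789, 0.0646, 0.0137]
tool_rot: [-2.221, -2.221, 0.0]
contact_force: [-0.5, -0.9, -1.1]
opening: 0.638
grasp_force: 25.0
```

carry_out --increments '[{"x": 0,"y": 0,"z": 0,"rx": 0,"ry": 0,"rz": 0,"grip": 0.45},{"x": 0,"y": 0,"z": 0,"rx": 0,"ry": 0,"rz": 0,"grip": 0.45},{"x": 0,"y": 0,"z": -0.04,"rx": 0,"ry": 0,"rz": 0,"grip": 0.5},{"x": 0,"y": 0,"z": -0.09,"rx": 0,"ry": 0,"rz": 0,"grip": 0.55},{"x": 0,"y": 0,"z": -0.122,"rx": 0,"ry": 0,"rz": 0,"grip": 0.55}]'

```text
time_s: 6.88
tool_pos: [0.6797, 0.0647, 0.1388]
tool_rot: [2.22, 2.22, 0.004]
contact_force: [0.4, 0.5, -0.7]
opening: 0.774
grasp_force: 0.0
```

carry_out --increments '[{"x": -0.03,"y": -0.045,"z": 0,"rx": 0,"ry": 0,"rz": 0,"grip": 0.55},{"x": -0.06,"y": -0.09,"z": 0,"rx": 0,"ry": 0,"rz": 0,"grip": 0.55},{"x": -0.09,"y": -0.135,"z": 0,"rx": 0,"ry": 0,"rz": 0,"grip": 0.55},{"x": -0.12,"y": -0.18,"z": 0,"rx": 0,"ry": 0,"rz": 0,"grip": 0.55},{"x": -0.132,"y": -0.203,"z": 0,"rx": 0,"ry": 0,"rz": 0,"grip": 0.55}]'

```text
time_s: 7.5
tool_pos: [0.4739, -0.0693, 0.1361]
tool_rot: [2.223, 2.218, -0.001]
contact_force: [0.6, 0.6, 0.6]
opening: 0.773
grasp_force: 0.0
```

carry_out --increments '[{"x": 0,"y": 0,"z": 0.04,"rx": 0,"ry": 0,"rz": 0,"grip": 0.55},{"x": 0,"y": 0,"z": 0.08,"rx": 0,"ry": 0,"rz": 0,"grip": 0.55},{"x": 0,"y": 0,"z": 0.11,"rx": 0,"ry": 0,"rz": 0,"grip": 0.55},{"x": 0,"y": 0,"z": 0.12,"rx": 0,"ry": 0,"rz": 0,"grip": 0.55},{"x": 0,"y": 0,"z": 0.12,"rx": 0,"ry": 0,"rz": 0,"grip": 0.55}]'

```text
time_s: 8.12
tool_pos: [0.4761, -0.0673, 0.0159]
tool_rot: [-2.221, -2.222, -0.0]
contact_force: [0.9, 0.1, -0.4]
opening: 0.776
grasp_force: 0.0
```

carry_out --increments '[{"x": 0,"y": 0,"z": 0,"rx": 0,"ry": 0,"rz": 0,"grip": 0.0},{"x": 0,"y": 0,"z": 0,"rx": 0,"ry": 0,"rz": 0,"grip": 0.0},{"x": 0,"y": 0,"z": 0,"rx": 0,"ry": 0,"rz": 0,"grip": 0.0}]'

```text
time_s: 8.5
tool_pos: [0.4766, -0.0676, 0.0166]
tool_rot: [2.221, 2.22, 0.001]
contact_force: [-2.1, 0.0, 8.7]
opening: 0.635
grasp_force: 25.0
```

carry_out --increments '[{"x": 0,"y": 0,"z": -0.03,"rx": 0,"ry": 0,"rz": 0,"grip": 0.0},{"x": 0,"y": 0,"z": -0.09,"rx": 0,"ry": 0,"rz": 0,"grip": 0.0},{"x": 0,"y": 0,"z": -0.12,"rx": 0,"ry": 0,"rz": 0,"grip": 0.0}]'

```text
time_s: 8.88
tool_pos: [0.4768, -0.0674, 0.1387]
tool_rot: [2.22, 2.219, 0.003]
contact_force: [-0.1, 0.3, -1.7]
opening: 0.636
grasp_force: 25.0
```

carry_out --increments '[{"x": 0.005,"y": 0.05,"z": 0,"rx": 0,"ry": 0,"rz": 0,"grip": 0.0},{"x": 0.01,"y": 0.1,"z": 0,"rx": 0,"ry": 0,"rz": 0,"grip": 0.0},{"x": 0.02,"y": 0.15,"z": 0,"rx": 0,"ry": 0,"rz": 0,"grip": 0.0},{"x": 0.022,"y": 0.19,"z": 0,"rx": 0,"ry": 0,"rz": 0,"grip": 0.0},{"x": 0.022,"y": 0.203,"z": 0.02,"rx": 0,"ry": 0,"rz": 0,"grip": 0.0}]'

```text
time_s: 9.5
tool_pos: [0.6817, -0.0449, 0.1167]
tool_rot: [2.22, 2.22, 0.004]
contact_force: [-0.6, -0.0, -2.3]
opening: 0.638
grasp_force: 25.0
```

carry_out --increments '[{"x": 0,"y": 0,"z": 0.05,"rx": 0,"ry": 0,"rz": 0,"grip": 0.0},{"x": 0,"y": 0,"z": 0.085,"rx": 0,"ry": 0,"rz": 0,"grip": 0.0},{"x": 0,"y": 0,"z": 0.1,"rx": 0,"ry": 0,"rz": 0,"grip": 0.0},{"x": 0,"y": 0,"z": 0.1,"rx": 0,"ry": 0,"rz": 0,"grip": 0.0}]'

```text
time_s: 10.0
tool_pos: [0.6789, -0.0454, 0.0156]
tool_rot: [-2.221, -2.221, 0.0]
contact_force: [1.0, 0.6, -1.3]
opening: 0.635
grasp_force: 25.0
```

carry_out --increments '[{"x": 0,"y": 0,"z": 0,"rx": 0,"ry": 0,"rz": 0,"grip": 0.45},{"x": 0,"y": 0,"z": 0,"rx": 0,"ry": 0,"rz": 0,"grip": 0.45},{"x": 0,"y": 0,"z": -0.04,"rx": 0,"ry": 0,"rz": 0,"grip": 0.5},{"x": 0,"y": 0,"z": -0.09,"rx": 0,"ry": 0,"rz": 0,"grip": 0.55},{"x": 0,"y": 0,"z": -0.125,"rx": 0,"ry": 0,"rz": 0,"grip": 0.6}]'

```text
time_s: 10.62
tool_pos: [0.6796, -0.0454, 0.1436]
tool_rot: [2.22, 2.22, 0.003]
contact_force: [0.2, -0.0, -0.1]
opening: 0.798
grasp_force: 0.0
```

```bash
cat > look.py <<'E'
from h import *
def look(items,tag):
    for n in ("top","scene"):
        im,d=viewer.camera(n); cv2.imwrite(f"pics/{n}{tag}.png",im)
        W=cloud(n,d); hsv=cv2.cvtColor(im,cv2.COLOR_BGR2HSV)
        for name,lo,hi,(x0,x1,y0,y1) in items:
            m=((cv2.inRange(hsv,np.array(lo),np.array(hi))>0)&(W[...,0]>x0)&(W[...,0]<x1)&(W[...,1]>y0)&(W[...,1]<y1)).astype(np.uint8)
            k,l,st,ce=cv2.connectedComponentsWithStats(m)
            for i in range(1,k):
                if st[i,4]<15: continue
                p=W[l==i].mean(0); q=rect(n,d,p,.05,.010,.06)
                print(n,name,(p*1000).round().tolist(),q)
    print(observe()["tool_pos"].round(4),observe()["tool_rot"].round(3),observe()["time_s"])
BLUE=("blue",[112,170,60],[130,255,255],(.3,.8,.05,.5))
ORANGE=("orange",[5,150,150],[20,255,255],(.35,.8,-.15,.15))
E
python3 -c "
from look import *
look([BLUE,ORANGE],'1')"
```

```text
top orange [684.0, 66.0, 27.0] {'c': [687, 61], 'wh': [87, 74], 'long_deg': -29.5, 'mean': [678.3, 65.2, 26.0], 'zmax': 31, 'n': 311}
scene orange [687.0, -46.0, 27.0] {'c': [682, -61], 'wh': [66, 63], 'long_deg': -88.8, 'mean': [685.2, -45.5, 24.7], 'zmax': 31, 'n': 232}
scene orange [685.0, 64.0, 27.0] {'c': [676, 73], 'wh': [72, 71], 'long_deg': 25.6, 'mean': [684.4, 65.5, 24.9], 'zmax': 30, 'n': 232}
[ 0.6812 -0.0453  0.1457] [2.218 2.217 0.007] 10.725
```

Run:
```python
from h import *
im=cv2.imread("pics/top1.png"); h=cv2.cvtColor(im,cv2.COLOR_BGR2HSV)
print(h[188,193],h[194,192],h[196,251],h[300,200],h[220,220])
for n in ("top","scene"):
    im,d=viewer.camera(n)
    for c in ((.558,.335),(.545,.181)): print(n,rect(n,d,c,.06,.012,.05))
```

```text
[110 197 177] [132   6 202] [110 192 182] [ 26  10 206] [106 110 137]
top {'c': [558, 335], 'wh': [61, 35], 'long_deg': 15.6, 'mean': [557.8, 334.2, 23.7], 'zmax': 28, 'n': 312}
top {'c': [543, 181], 'wh': [60, 35], 'long_deg': -19.6, 'mean': [542.8, 180.6, 24.1], 'zmax': 28, 'n': 305}
scene {'c': [562, 334], 'wh': [65, 35], 'long_deg': 14.4, 'mean': [564.2, 332.7, 22.8], 'zmax': 28, 'n': 209}
scene {'c': [547, 179], 'wh': [65, 35], 'long_deg': -18.0, 'mean': [549.2, 179.3, 22.5], 'zmax': 28, 'n': 195}
```

carry_out --increments '[{"x": 0.04,"y": -0.04,"z": 0,"rx": 0,"ry": 0,"rz": 0.07,"grip": 0.7},{"x": 0.09,"y": -0.08,"z": 0,"rx": 0,"ry": 0,"rz": 0.14,"grip": 0.7},{"x": 0.14,"y": -0.11,"z": 0,"rx": 0,"ry": 0,"rz": 0.21,"grip": 0.7},{"x": 0.19,"y": -0.13,"z": 0,"rx": 0,"ry": 0,"rz": 0.28,"grip": 0.7},{"x": 0.225,"y": -0.136,"z": 0,"rx": 0,"ry": 0,"rz": 0.33,"grip": 0.7}]'

```text
time_s: 11.45
tool_pos: [0.541, 0.1815, 0.1399]
tool_rot: [-2.556, -1.826, 0.002]
contact_force: [0.3, 0.1, 0.4]
opening: 0.851
grasp_force: 0.0
```

carry_out --increments '[{"x": 0,"y": 0,"z": 0.03,"rx": 0,"ry": 0,"rz": 0,"grip": 0.7},{"x": 0,"y": 0,"z": 0.08,"rx": 0,"ry": 0,"rz": 0,"grip": 0.7},{"x": 0,"y": 0,"z": 0.12,"rx": 0,"ry": 0,"rz": 0,"grip": 0.7},{"x": 0,"y": 0,"z": 0.132,"rx": 0,"ry": 0,"rz": 0,"grip": 0.7},{"x": 0,"y": 0,"z": 0.132,"rx": 0,"ry": 0,"rz": 0,"grip": 0.7}]'

```text
time_s: 12.08
tool_pos: [0.5425, 0.1796, 0.0082]
tool_rot: [-2.555, -1.826, 0.002]
contact_force: [1.0, -0.0, 0.3]
opening: 0.849
grasp_force: 0.0
```

carry_out --increments '[{"x": 0,"y": 0,"z": 0,"rx": 0,"ry": 0,"rz": 0,"grip": 0.0},{"x": 0,"y": 0,"z": 0,"rx": 0,"ry": 0,"rz": 0,"grip": 0.0},{"x": 0,"y": 0,"z": 0,"rx": 0,"ry": 0,"rz": 0,"grip": 0.0}]'

```text
time_s: 12.45
tool_pos: [0.5436, 0.1797, 0.0096]
tool_rot: [2.556, 1.826, 0.002]
contact_force: [-1.5, -1.0, 8.5]
opening: 0.634
grasp_force: 25.0
```

carry_out --increments '[{"x": 0,"y": 0,"z": -0.03,"rx": 0,"ry": 0,"rz": 0,"grip": 0.0},{"x": 0,"y": 0,"z": -0.09,"rx": 0,"ry": 0,"rz": 0,"grip": 0.0},{"x": 0,"y": 0,"z": -0.13,"rx": 0,"ry": 0,"rz": 0,"grip": 0.0}]'

```text
time_s: 12.82
tool_pos: [0.5433, 0.1798, 0.1414]
tool_rot: [2.556, 1.826, 0.003]
contact_force: [-0.1, -0.5, -1.8]
opening: 0.638
grasp_force: 25.0
```

carry_out --increments '[{"x": -0.05,"y": -0.005,"z": 0,"rx": 0,"ry": 0,"rz": -0.1,"grip": 0.0},{"x": -0.1,"y": -0.01,"z": 0,"rx": 0,"ry": 0,"rz": -0.2,"grip": 0.0},{"x": -0.14,"y": -0.014,"z": 0,"rx": 0,"ry": 0,"rz": -0.3,"grip": 0.0},{"x": -0.163,"y": -0.016,"z": 0,"rx": 0,"ry": 0,"rz": -0.335,"grip": 0.0},{"x": -0.163,"y": -0.016,"z": 0.02,"rx": 0,"ry": 0,"rz": -0.335,"grip": 0.0}]'

```text
time_s: 13.45
tool_pos: [0.4753, 0.0284, 0.1197]
tool_rot: [2.217, 2.222, 0.002]
contact_force: [0.6, 0.1, -1.6]
opening: 0.638
grasp_force: 25.0
```

carry_out --increments '[{"x": 0,"y": 0,"z": 0.04,"rx": 0,"ry": 0,"rz": 0,"grip": 0.0},{"x": 0,"y": 0,"z": 0.08,"rx": 0,"ry": 0,"rz": 0,"grip": 0.0},{"x": 0,"y": 0,"z": 0.105,"rx": 0,"ry": 0,"rz": 0,"grip": 0.0},{"x": 0,"y": 0,"z": 0.105,"rx": 0,"ry": 0,"rz": 0,"grip": 0.0}]'

```text
time_s: 13.95
tool_pos: [0.4743, 0.0306, 0.0126]
tool_rot: [-2.215, -2.226, 0.002]
contact_force: [-0.6, -0.4, -0.4]
opening: 0.636
grasp_force: 25.0
```

carry_out --increments '[{"x": 0,"y": 0,"z": 0,"rx": 0,"ry": 0,"rz": 0,"grip": 0.5},{"x": 0,"y": 0,"z": 0,"rx": 0,"ry": 0,"rz": 0,"grip": 0.5},{"x": 0,"y": 0,"z": -0.04,"rx": 0,"ry": 0,"rz": 0,"grip": 0.5},{"x": 0,"y": 0,"z": -0.09,"rx": 0,"ry": 0,"rz": 0,"grip": 0.6},{"x": 0,"y": 0,"z": -0.127,"rx": 0,"ry": 0,"rz": 0,"grip": 0.7}]'

```text
time_s: 14.58
tool_pos: [0.4753, 0.0306, 0.1431]
tool_rot: [2.215, 2.226, 0.002]
contact_force: [0.5, -0.8, -0.2]
opening: 0.843
grasp_force: 0.0
```

Run:
```python
from h import *
for n in ("top","scene"):
    im,d=viewer.camera(n)
    print(n,rect(n,d,(.558,.335),.07,.012,.05))
s=observe();print(s["tool_pos"],s["tool_rot"])
```

```text
top {'c': [558, 335], 'wh': [61, 35], 'long_deg': 13.6, 'mean': [557.6, 334.1, 23.5], 'zmax': 29, 'n': 314}
scene {'c': [561, 333], 'wh': [67, 36], 'long_deg': 14.5, 'mean': [564.3, 332.5, 22.2], 'zmax': 28, 'n': 216}
[0.47711428 0.03067244 0.14472687] [2.21279765 2.22273691 0.00690666]
```

carry_out --increments '[{"x": 0.05,"y": 0.014,"z": 0,"rx": 0,"ry": 0,"rz": 0,"grip": 0.7},{"x": 0.1,"y": 0.028,"z": 0,"rx": 0,"ry": 0,"rz": 0,"grip": 0.7},{"x": 0.15,"y": 0.042,"z": 0,"rx": 0,"ry": 0,"rz": 0,"grip": 0.7},{"x": 0.2,"y": 0.056,"z": 0,"rx": 0,"ry": 0,"rz": 0,"grip": 0.7},{"x": 0.25,"y": 0.07,"z": 0,"rx": 0,"ry": 0,"rz": 0,"grip": 0.7}]'

```text
time_s: 15.3
tool_pos: [0.5439, 0.2822, 0.1402]
tool_rot: [2.216, 2.226, -0.0]
contact_force: [0.2, -0.1, 0.1]
opening: 0.852
grasp_force: 0.0
```

carry_out --increments '[{"x": 0.035,"y": 0.01,"z": 0,"rx": 0,"ry": 0,"rz": -0.12,"grip": 0.7},{"x": 0.053,"y": 0.014,"z": 0.0,"rx": 0,"ry": 0,"rz": -0.24,"grip": 0.7},{"x": 0.053,"y": 0.014,"z": 0.04,"rx": 0,"ry": 0,"rz": -0.24,"grip": 0.7},{"x": 0.053,"y": 0.014,"z": 0.09,"rx": 0,"ry": 0,"rz": -0.24,"grip": 0.7},{"x": 0.053,"y": 0.014,"z": 0.12,"rx": 0,"ry": 0,"rz": -0.24,"grip": 0.7}]'

```text
time_s: 15.92
tool_pos: [0.5564, 0.3331, 0.0179]
tool_rot: [-1.933, -2.476, 0.003]
contact_force: [-0.1, -0.6, -0.6]
opening: 0.85
grasp_force: 0.0
```

carry_out --increments '[{"x": 0,"y": 0,"z": 0.012,"rx": 0,"ry": 0,"rz": 0,"grip": 0.7},{"x": 0,"y": 0,"z": 0.012,"rx": 0,"ry": 0,"rz": 0,"grip": 0.7}]'

```text
time_s: 16.18
tool_pos: [0.5573, 0.334, 0.0084]
tool_rot: [-1.933, -2.476, 0.001]
contact_force: [-1.0, -0.3, 0.7]
opening: 0.851
grasp_force: 0.0
```

carry_out --increments '[{"x": 0,"y": 0,"z": 0,"rx": 0,"ry": 0,"rz": 0,"grip": 0.0},{"x": 0,"y": 0,"z": 0,"rx": 0,"ry": 0,"rz": 0,"grip": 0.0},{"x": 0,"y": 0,"z": 0,"rx": 0,"ry": 0,"rz": 0,"grip": 0.0}]'

```text
time_s: 16.55
tool_pos: [0.5581, 0.3342, 0.0096]
tool_rot: [1.933, 2.475, 0.002]
contact_force: [-0.8, -1.1, 7.2]
opening: 0.638
grasp_force: 25.0
```

carry_out --increments '[{"x": 0,"y": 0,"z": -0.03,"rx": 0,"ry": 0,"rz": 0,"grip": 0.0},{"x": 0,"y": 0,"z": -0.09,"rx": 0,"ry": 0,"rz": 0,"grip": 0.0},{"x": 0,"y": 0,"z": -0.13,"rx": 0,"ry": 0,"rz": 0,"grip": 0.0},{"x": 0,"y": 0,"z": -0.13,"rx": 0,"ry": 0,"rz": 0.0,"grip": 0.0}]'

```text
time_s: 17.05
tool_pos: [0.5588, 0.335, 0.1422]
tool_rot: [1.932, 2.474, 0.008]
contact_force: [-0.7, -0.2, -1.6]
opening: 0.632
grasp_force: 25.0
```

carry_out --increments '[{"x": -0.044,"y": -0.0214,"z": 0,"rx": 0,"ry": 0,"rz": 0.05,"grip": 0.0},{"x": -0.088,"y": -0.0427,"z": 0,"rx": 0,"ry": 0,"rz": 0.1,"grip": 0.0},{"x": -0.132,"y": -0.064,"z": 0,"rx": 0,"ry": 0,"rz": 0.15,"grip": 0.0},{"x": -0.1766,"y": -0.0854,"z": 0,"rx": 0,"ry": 0,"rz": 0.2,"grip": 0.0},{"x": -0.2207,"y": -0.1067,"z": 0,"rx": 0,"ry": 0,"rz": 0.24,"grip": 0.0}]'

```text
time_s: 17.68
tool_pos: [0.5065, 0.0921, 0.1378]
tool_rot: [-2.218, -2.225, 0.001]
contact_force: [0.4, 0.7, -1.8]
opening: 0.636
grasp_force: 25.0
```

carry_out --increments '[{"x": -0.05,"y": -0.01,"z": 0,"rx": 0,"ry": 0,"rz": 0,"grip": 0.0},{"x": -0.1,"y": -0.02,"z": 0,"rx": 0,"ry": 0,"rz": 0,"grip": 0.0},{"x": -0.14,"y": -0.03,"z": 0,"rx": 0,"ry": 0,"rz": 0,"grip": 0.0},{"x": -0.161,"y": -0.033,"z": 0,"rx": 0,"ry": 0,"rz": 0,"grip": 0.0},{"x": -0.161,"y": -0.033,"z": 0.02,"rx": 0,"ry": 0,"rz": 0,"grip": 0.0}]'

```text
time_s: 18.3
tool_pos: [0.4752, -0.0694, 0.1185]
tool_rot: [2.219, 2.222, 0.0]
contact_force: [0.9, 0.5, -1.3]
opening: 0.634
grasp_force: 25.0
```

carry_out --increments '[{"x": 0,"y": 0,"z": 0.03,"rx": 0,"ry": 0,"rz": 0,"grip": 0.0},{"x": 0,"y": 0,"z": 0.03,"rx": 0,"ry": 0,"rz": 0,"grip": 0.0}]'

```text
time_s: 18.55
tool_pos: [0.4734, -0.0671, 0.0867]
tool_rot: [-2.213, -2.225, 0.003]
contact_force: [0.1, 0.3, -1.3]
opening: 0.638
grasp_force: 25.0
```

carry_out --increments '[{"x": 0,"y": 0.001,"z": 0.04,"rx": 0,"ry": 0,"rz": 0,"grip": 0.0},{"x": 0,"y": 0.001,"z": 0.073,"rx": 0,"ry": 0,"rz": 0,"grip": 0.0},{"x": 0,"y": 0.001,"z": 0.073,"rx": 0,"ry": 0,"rz": 0,"grip": 0.0}]'

```text
time_s: 18.92
tool_pos: [0.4755, -0.0668, 0.0149]
tool_rot: [-2.214, -2.226, 0.002]
contact_force: [-0.4, -0.4, -0.6]
opening: 0.633
grasp_force: 25.0
```

carry_out --increments '[{"x": 0,"y": 0,"z": 0,"rx": 0,"ry": 0,"rz": 0,"grip": 0.5},{"x": 0,"y": 0,"z": 0,"rx": 0,"ry": 0,"rz": 0,"grip": 0.5},{"x": 0,"y": 0,"z": -0.04,"rx": 0,"ry": 0,"rz": 0,"grip": 0.5},{"x": 0,"y": 0,"z": -0.1,"rx": 0,"ry": 0,"rz": 0,"grip": 0.2},{"x": 0,"y": 0,"z": -0.16,"rx": 0,"ry": 0,"rz": 0,"grip": 0.0}]'

```text
time_s: 19.55
tool_pos: [0.4759, -0.067, 0.1782]
tool_rot: [2.215, 2.227, 0.001]
contact_force: [-0.2, -1.0, -0.2]
opening: 0.574
grasp_force: 0.0
```

carry_out --increments '[{"x": 0.05,"y": 0.05,"z": 0,"rx": 0,"ry": 0,"rz": 0,"grip": 0.0},{"x": 0.1,"y": 0.1,"z": 0,"rx": 0,"ry": 0,"rz": 0,"grip": 0.0},{"x": 0.1,"y": 0.15,"z": 0,"rx": 0,"ry": 0,"rz": 0,"grip": 0.0},{"x": 0.1,"y": 0.2,"z": 0,"rx": 0,"ry": 0,"rz": 0,"grip": 0.0}]'

```text
time_s: 20.05
tool_pos: [0.6776, 0.0353, 0.1768]
tool_rot: [2.214, 2.228, 0.002]
contact_force: [-0.5, 0.8, -0.1]
opening: 0.499
grasp_force: 0.0
```

Run:
```python
from h import *
for n in ("top","scene"):
    im,d=viewer.camera(n); cv2.imwrite(f"pics/{n}3.png",im); np.save(n+"3.npy",d)
    f=lambda *a,**k:rect(n,d,*a,**k,im=im)
    for y in (.032,-.067): print("bay",f((.474,y),.03,.008,.04,col=([104,150,100],[118,255,255])))
    print("handle",f((.46,-.268),.06,.035,.06))
    print("label",f((.421,-.265),.04,.008,.03,col=([0,0,150],[180,70,255])))
im=cv2.imread("pics/top3.png"); cv2.imwrite("pics/crop3.png",cv2.resize(im[130:290,170:470],None,fx=2.6,fy=2.6,interpolation=2))
s=observe();print(s["tool_pos"],s["tool_rot"],s["time_s"])
```

```text
bay {'c': [472, 32], 'wh': [39, 26], 'long_deg': 0.8, 'mean': [477.9, 32.1, 28.8], 'zmax': 32, 'n': 105}
bay None
handle {'c': [457, -292], 'wh': [49, 16], 'long_deg': 83.5, 'mean': [456.4, -294.2, 50.4], 'zmax': 54, 'n': 108}
label {'c': [419, -289], 'wh': [29, 8], 'long_deg': 0.4, 'mean': [418.4, -289.5, 16.6], 'zmax': 20, 'n': 29}
bay None
bay {'c': [477, -66], 'wh': [42, 27], 'long_deg': -1.9, 'mean': [483.0, -66.0, 27.9], 'zmax': 32, 'n': 50}
handle {'c': [462, -272], 'wh': [95, 27], 'long_deg': 84.1, 'mean': [464.4, -271.3, 47.7], 'zmax': 54, 'n': 157}
label {'c': [412, -267], 'wh': [56, 14], 'long_deg': 79.8, 'mean': [412.8, -265.7, 14.9], 'zmax': 19, 'n': 26}
[0.67910074 0.03400756 0.17550845] [-2.21642395 -2.22598452 -0.00265494] 20.15
```

View pics/crop3.png

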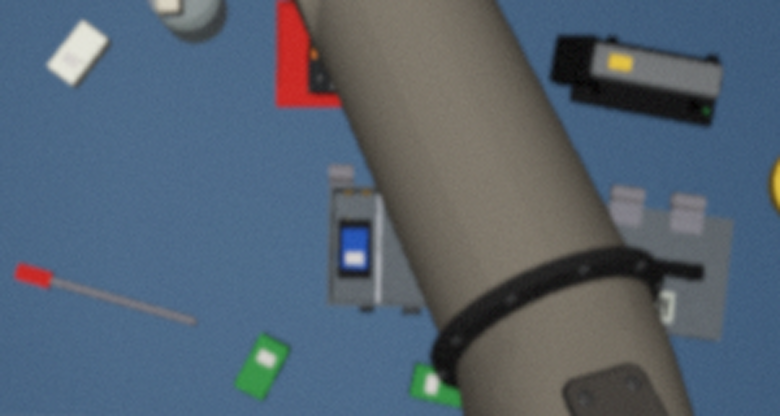

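carry_out --increments '[{"x": -0.05,"y": -0.0356,"z": 0,"rx": 0,"ry": 0,"rz": 0,"grip": 0.0},{"x": -0.1,"y": -0.0712,"z": 0,"rx": 0,"ry": 0,"rz": 0,"grip": 0.0},{"x": -0.15,"y": -0.1068,"z": 0,"rx": 0,"ry": 0,"rz": 0,"grip": 0.0},{"x": -0.2,"y": -0.1424,"z": 0,"rx": 0,"ry": 0,"rz": 0,"grip": 0.0},{"x": -0.25,"y": -0.178,"z": 0,"rx": 0,"ry": 0,"rz": 0,"grip": 0.0}]'

```text
time_s: 20.78
tool_pos: [0.4971, -0.2185, 0.1766]
tool_rot: [2.215, 2.226, -0.0]
contact_force: [1.0, 0.1, -0.2]
opening: 0.5
grasp_force: 0.0
```

carry_out --increments '[{"x": -0.04,"y": -0.028,"z": 0,"rx": 0,"ry": 0,"rz": 0.05,"grip": 0.0},{"x": -0.054,"y": -0.038,"z": 0,"rx": 0,"ry": 0,"rz": 0.1,"grip": 0.0},{"x": -0.054,"y": -0.038,"z": 0.04,"rx": 0,"ry": 0,"rz": 0.1,"grip": 0.0},{"x": -0.054,"y": -0.038,"z": 0.08,"rx": 0,"ry": 0,"rz": 0.1,"grip": 0.0},{"x": -0.054,"y": -0.038,"z": 0.08,"rx": 0,"ry": 0,"rz": 0.1,"grip": 0.0}]'

```text
time_s: 21.4
tool_pos: [0.46, -0.2698, 0.0942]
tool_rot: [-2.321, -2.112, 0.001]
contact_force: [-0.0, -0.0, -0.6]
opening: 0.504
grasp_force: 0.0
```

carry_out --increments '[{"x": 0,"y": 0,"z": 0.03,"rx": 0,"ry": 0,"rz": 0,"grip": 0.0},{"x": 0,"y": 0,"z": 0.055,"rx": 0,"ry": 0,"rz": 0,"grip": 0.0},{"x": 0,"y": 0,"z": 0.067,"rx": 0,"ry": 0,"rz": 0,"grip": 0.0},{"x": 0,"y": 0,"z": 0.067,"rx": 0,"ry": 0,"rz": 0,"grip": 0.0}]'

```text
time_s: 21.9
tool_pos: [0.4617, -0.2711, 0.0292]
tool_rot: [2.324, 2.114, 0.0]
contact_force: [-0.3, 0.1, 1.1]
opening: 0.502
grasp_force: 0.0
```

carry_out --increments '[{"x": 0,"y": 0,"z": 0,"rx": 0,"ry": 0,"rz": 0,"grip": -0.8},{"x": 0,"y": 0,"z": 0,"rx": 0,"ry": 0,"rz": 0,"grip": -0.8},{"x": 0,"y": 0,"z": 0,"rx": 0,"ry": 0,"rz": 0,"grip": -0.8},{"x": 0,"y": 0,"z": 0,"rx": 0,"ry": 0,"rz": 0,"grip": -0.8},{"x": 0,"y": 0,"z": 0,"rx": 0,"ry": 0,"rz": 0,"grip": -0.8}]' --grip_force 35

```text
time_s: 22.52
tool_pos: [0.4612, -0.2714, 0.0288]
tool_rot: [2.325, 2.113, -0.0]
contact_force: [-1.9, 0.6, 6.3]
opening: 0.164
grasp_force: 35.0
```

carry_out --increments '[{"x": 0,"y": 0,"z": -0.01,"rx": 0,"ry": 0,"rz": 0,"grip": -0.8},{"x": 0,"y": 0,"z": -0.04,"rx": 0,"ry": 0,"rz": 0,"grip": -0.8},{"x": 0,"y": 0,"z": -0.08,"rx": 0,"ry": 0,"rz": 0,"grip": -0.8},{"x": 0,"y": 0,"z": -0.11,"rx": 0,"ry": 0,"rz": 0,"grip": -0.8},{"x": 0,"y": 0,"z": -0.12,"rx": 0,"ry": 0,"rz": 0,"grip": -0.8}]'

```text
time_s: 23.15
tool_pos: [0.4618, -0.2715, 0.1503]
tool_rot: [2.323, 2.112, 0.001]
contact_force: [-0.5, -1.0, -3.7]
opening: 0.165
grasp_force: 35.0
```

carry_out --increments '[{"x": 0.03,"y": -0.001,"z": 0,"rx": 0,"ry": 0,"rz": 0,"grip": -0.8},{"x": 0.07,"y": -0.003,"z": 0,"rx": 0,"ry": 0,"rz": -0.03,"grip": -0.8},{"x": 0.11,"y": -0.005,"z": 0,"rx": 0,"ry": 0,"rz": -0.06,"grip": -0.8},{"x": 0.15,"y": -0.007,"z": 0,"rx": 0,"ry": 0,"rz": -0.09,"grip": -0.8},{"x": 0.19,"y": -0.008,"z": 0,"rx": 0,"ry": 0,"rz": -0.11,"grip": -0.8}]'

```text
time_s: 23.78
tool_pos: [0.4706, -0.0801, 0.1478]
tool_rot: [-2.203, -2.238, 0.001]
contact_force: [-0.8, -0.1, -4.2]
opening: 0.166
grasp_force: 35.0
```

carry_out --increments '[{"x": 0.03,"y": 0.004,"z": 0,"rx": 0,"ry": 0,"rz": 0,"grip": -0.8},{"x": 0.055,"y": 0.004,"z": 0,"rx": 0,"ry": 0,"rz": 0,"grip": -0.8},{"x": 0.064,"y": 0.004,"z": 0,"rx": 0,"ry": 0,"rz": 0,"grip": -0.8},{"x": 0.064,"y": 0.004,"z": 0,"rx": 0,"ry": 0,"rz": 0,"grip": -0.8}]'

```text
time_s: 24.28
tool_pos: [0.4741, -0.0174, 0.1481]
tool_rot: [-2.204, -2.238, 0.001]
contact_force: [0.1, -0.3, -3.4]
opening: 0.167
grasp_force: 35.0
```

Run:
```python
from h import *
for n in ("scene","top"):
    im,d=viewer.camera(n); cv2.imwrite(f"pics/{n}4.png",im); np.save(n+"4.npy",d)
    for t in ("lid_hinge","lid_handle"): print(n,t,[(round(x["conf"],2),towld(n,x["location"]).round(4).tolist()) for x in viewer.tip_of(n,t)])
im=cv2.imread("pics/scene4.png"); cv2.imwrite("pics/crop4.png",cv2.resize(im[130:260,250:400],None,fx=4.5,fy=4.5,interpolation=2))
s=observe();print(s["tool_pos"],s["tool_rot"],s["time_s"])
```

```text
scene lid_hinge [(0.77, [0.545, -0.0148, 0.1302])]
scene lid_handle [(0.79, [0.4714, -0.0184, 0.1658])]
top lid_hinge []
top lid_handle []
[ 0.47432347 -0.01803447  0.14842783] [-2.20600149e+00 -2.23668675e+00  1.52980120e-04] 24.575
```

View pics/crop4.png

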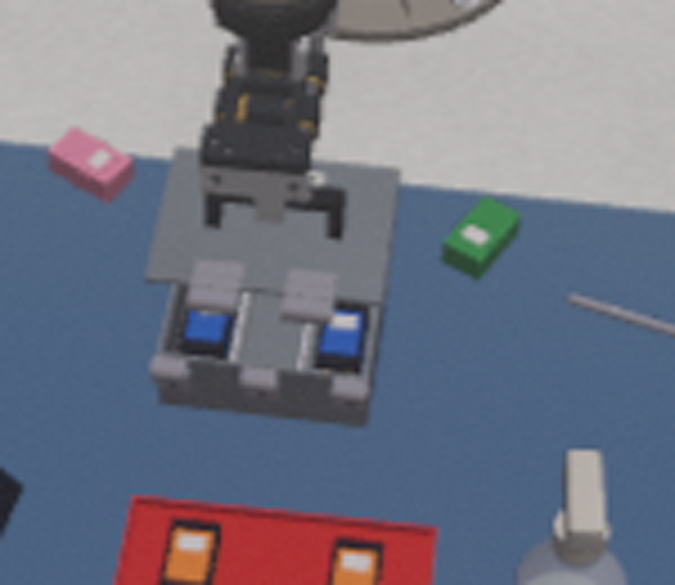

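Run:
```python
from h import *
for n,s in (("scene","4"),("scene","0"),("top","0")):
    d=np.load(n+s+".npy"); W=cloud(n,d).reshape(-1,3)
    for nm,z0,z1 in (("case",.054,.072),("lid",.128,.146)):
        P=W[(W[:,0]>.539)&(W[:,0]<.565)&(abs(W[:,1]+.017)<.09)&(W[:,2]>z0)&(W[:,2]<z1)]
        if len(P)<10: continue
        ys=np.sort(P[:,1]); g=np.split(ys,np.where(np.diff(ys)>.006)[0]+1)
        print(n,s,nm,[(q[0].round(4),q[-1].round(4),len(q)) for q in g if len(q)>5])
        for q in g:
            if len(q)<6: continue
            Q=P[(P[:,1]>=q[0])&(P[:,1]<=q[-1])]; T=Q[Q[:,2]>np.percentile(Q[:,2],70)]; print("  mean",Q.mean(0).round(4),"top",T.mean(0).round(4))
```

```text
scene 4 case [(np.float64(-0.0933), np.float64(-0.0701), 43), (np.float64(-0.0306), np.float64(-0.0008), 42), (np.float64(0.0321), np.float64(0.0563), 40)]
  mean [ 0.5528 -0.0813  0.0612] top [ 0.5508 -0.0852  0.065 ]
  mean [ 0.5519 -0.0185  0.0609] top [ 0.5516 -0.0187  0.0649]
  mean [0.5519 0.0442 0.0608] top [0.5524 0.0436 0.0644]
scene 4 lid [(np.float64(-0.0655), np.float64(-0.032), 61), (np.float64(-0.0024), np.float64(0.0302), 63)]
  mean [ 0.5509 -0.0491  0.1375] top [ 0.549  -0.0445  0.142 ]
  mean [0.55   0.0139 0.1371] top [0.549  0.0136 0.1421]
scene 0 case [(np.float64(-0.0939), np.float64(-0.0699), 42), (np.float64(-0.0321), np.float64(-0.0071), 39), (np.float64(0.0307), np.float64(0.0561), 40)]
  mean [ 0.5528 -0.0813  0.0615] top [ 0.5521 -0.0821  0.0649]
  mean [ 0.5518 -0.0191  0.0613] top [ 0.5511 -0.0171  0.0655]
  mean [0.5522 0.0436 0.0613] top [0.552  0.0466 0.0653]
top 0 case [(np.float64(-0.0909), np.float64(-0.0673), 60), (np.float64(-0.0263), np.float64(-0.0056), 58), (np.float64(0.0354), np.float64(0.0587), 62)]
  mean [ 0.5469 -0.0789  0.0632] top [ 0.547  -0.0794  0.0662]
  mean [ 0.5469 -0.0158  0.0626] top [ 0.5461 -0.0154  0.066 ]
  mean [0.5466 0.046  0.0627] top [0.5465 0.0465 0.0663]
```

carry_out --increments '[{"x": -0.001,"y": 0.0015,"z": 0.015,"rx": 0,"ry": 0,"rz": 0,"grip": -0.8},{"x": -0.001,"y": 0.0015,"z": 0.03,"rx": 0,"ry": 0,"rz": 0,"grip": -0.8},{"x": -0.001,"y": 0.0015,"z": 0.045,"rx": 0,"ry": 0,"rz": 0,"grip": -0.8},{"x": -0.001,"y": 0.0015,"z": 0.055,"rx": 0,"ry": 0,"rz": 0,"grip": -0.8},{"x": -0.001,"y": 0.0015,"z": 0.06,"rx": 0,"ry": 0,"rz": 0,"grip": -0.8}]'

```text
time_s: 25.2
tool_pos: [0.4756, -0.0181, 0.0877]
tool_rot: [-2.204, -2.238, 0.001]
contact_force: [-0.2, 0.7, -3.1]
opening: 0.166
grasp_force: 35.0
```

carry_out --increments '[{"x": 0,"y": 0,"z": 0.004,"rx": 0,"ry": 0,"rz": 0,"grip": -0.8},{"x": 0,"y": 0,"z": 0.008,"rx": 0,"ry": 0,"rz": 0,"grip": -0.8},{"x": 0,"y": 0,"z": 0.011,"rx": 0,"ry": 0,"rz": 0,"grip": -0.8},{"x": 0,"y": 0,"z": 0.013,"rx": 0,"ry": 0,"rz": 0,"grip": -0.8}]'

```text
time_s: 25.7
tool_pos: [0.4759, -0.0183, 0.0754]
tool_rot: [2.205, 2.238, 0.0]
contact_force: [-1.2, -0.7, -3.2]
opening: 0.167
grasp_force: 35.0
```

carry_out --increments '[{"x": 0,"y": 0,"z": 0.0015,"rx": 0,"ry": 0,"rz": 0,"grip": -0.8},{"x": 0,"y": 0,"z": 0.003,"rx": 0,"ry": 0,"rz": 0,"grip": -0.8},{"x": 0,"y": 0,"z": 0.0035,"rx": 0,"ry": 0,"rz": 0,"grip": -0.8},{"x": 0,"y": 0,"z": 0.0035,"rx": 0,"ry": 0,"rz": 0,"grip": -0.8}]'

```text
time_s: 26.2
tool_pos: [0.4759, -0.0183, 0.072]
tool_rot: [-2.205, -2.238, -0.0]
contact_force: [0.4, -0.9, -4.3]
opening: 0.164
grasp_force: 35.0
```

carry_out --increments '[{"x": 0,"y": 0,"z": 0.001,"rx": 0,"ry": 0,"rz": 0,"grip": -0.8},{"x": 0,"y": 0,"z": 0.002,"rx": 0,"ry": 0,"rz": 0,"grip": -0.8},{"x": 0,"y": 0,"z": 0.002,"rx": 0,"ry": 0,"rz": 0,"grip": -0.8}]'

```text
time_s: 26.58
tool_pos: [0.476, -0.0184, 0.0714]
tool_rot: [2.204, 2.237, -0.001]
contact_force: [-14.3, -1.1, 38.0]
opening: 0.163
grasp_force: 35.0
```

carry_out --increments '[{"x": 0,"y": 0,"z": 0.001,"rx": 0,"ry": 0,"rz": 0,"grip": -0.8},{"x": 0,"y": 0,"z": 0.0015,"rx": 0,"ry": 0,"rz": 0,"grip": -0.8},{"x": 0,"y": 0,"z": 0.0015,"rx": 0,"ry": 0,"rz": 0,"grip": -0.8}]'

```text
time_s: 26.95
tool_pos: [0.476, -0.0184, 0.0702]
tool_rot: [2.204, 2.237, -0.002]
contact_force: [-17.2, -0.2, 46.1]
opening: 0.162
grasp_force: 35.0
```

carry_out --increments '[{"x": 0,"y": 0,"z": -0.0025,"rx": 0,"ry": 0,"rz": 0,"grip": -0.8},{"x": 0,"y": 0,"z": -0.0025,"rx": 0,"ry": 0,"rz": 0,"grip": -0.3},{"x": 0,"y": 0,"z": -0.0025,"rx": 0,"ry": 0,"rz": 0,"grip": -0.3},{"x": 0,"y": 0,"z": -0.0025,"rx": 0,"ry": 0,"rz": 0,"grip": -0.3}]'

```text
time_s: 27.45
tool_pos: [0.4759, -0.0183, 0.0709]
tool_rot: [-2.205, -2.238, -0.0]
contact_force: [0.6, 0.8, -0.2]
opening: 0.348
grasp_force: 0.0
```

carry_out --increments '[{"x": 0,"y": 0,"z": -0.02,"rx": 0,"ry": 0,"rz": 0,"grip": -0.3},{"x": 0,"y": 0,"z": -0.05,"rx": 0,"ry": 0,"rz": 0,"grip": -0.3},{"x": 0,"y": 0,"z": -0.1,"rx": 0,"ry": 0,"rz": 0,"grip": -0.3}]'

```text
time_s: 27.82
tool_pos: [0.4749, -0.0182, 0.171]
tool_rot: [-2.203, -2.236, 0.002]
contact_force: [0.1, -0.7, -0.1]
opening: 0.352
grasp_force: 0.0
```

```bash
cat > lidchk.py <<'E'
from h import *
def chk(tag):
    n="scene"; im,d=viewer.camera(n); cv2.imwrite(f"pics/{n}{tag}.png",im); np.save(n+tag+".npy",d); W=cloud(n,d).reshape(-1,3)
    P=W[(W[:,0]>.539)&(W[:,0]<.565)&(abs(W[:,1]+.017)<.09)&(W[:,2]>.054)&(W[:,2]<.08)]
    for a,b in ((-.092,-.072),(-.062,-.036),(-.028,-.008),(0,.026),(.034,.054)):
        Q=P[(P[:,1]>a)&(P[:,1]<b)]; print(len(Q),Q.mean(0).round(4))
    P=W[(W[:,0]>.42)&(W[:,0]<.53)&(abs(W[:,1]+.017)<.07)&(W[:,2]>.045)&(W[:,2]<.07)]
    A=np.c_[P[:,:2],np.ones(len(P))]; print("plate fit dz/dx,dz/dy,z@case",(s:=np.linalg.lstsq(A,P[:,2],rcond=None)[0]).round(3),s@[.475,-.017,1])
    for t in ("lid_hinge",): print(t,[(round(x["conf"],2),towld(n,x["location"]).round(4).tolist()) for x in viewer.tip_of(n,t)])
    s=observe();print(s["tool_pos"],s["tool_rot"],s["time_s"])
    return im,d
E
python3 - <<'E'
from lidchk import *
im,d=chk("5"); cv2.imwrite("pics/crop5.png",cv2.resize(im[150:260,250:460],None,fx=3.7,fy=3.7,interpolation=2))
E
```

```text
30 [ 0.5515 -0.0823  0.062 ]
45 [ 0.5511 -0.0483  0.0613]
35 [ 0.5527 -0.0183  0.0617]
46 [0.5515 0.0122 0.061 ]
34 [0.5517 0.0445 0.0616]
plate fit dz/dx,dz/dy,z@case [ 0.002 -0.002  0.057] 0.05782832402593851
lid_hinge [(0.67, [0.5475, -0.0173, 0.0566])]
[ 0.47820296 -0.01797325  0.17512519] [2.20134914 2.23464923 0.00570723] 27.925
```

View pics/crop5.png

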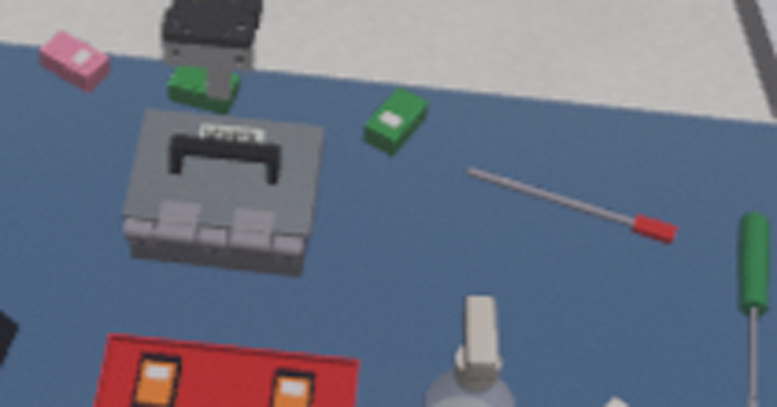

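```bash
cat > pinm.py <<'E'
from h import *
def plane(n,uv,z):
    K,E=cam(n); C=np.linalg.inv(E); r=C[:3,:3]@np.linalg.inv(K)@np.append(uv,1); return C[:3,3]+r*(z-C[2,3])/r[2]
def pin(tag=""):
    for n in ("top","scene"):
        im,d=viewer.camera(n)
        if tag: cv2.imwrite(f"pics/{n}{tag}.png",im)
        W=cloud(n,d); hsv=cv2.cvtColor(im,cv2.COLOR_BGR2HSV)
        box=(W[...,0]>.33)&(W[...,0]<.56)&(W[...,1]>.1)&(W[...,1]<.41)&(W[...,2]<.03)
        red=((hsv[...,0]<8)|(hsv[...,0]>172))&(hsv[...,1]>140)&box
        v,u=np.nonzero(red); t=plane(n,(u.mean(),v.mean()),.008)
        P=np.array([plane(n,q,.008)[:2] for q in np.c_[u,v]]); 
        grey=(hsv[...,1]<90)&box&(np.hypot(W[...,0]-t[0],W[...,1]-t[1])<.19)
        k,l,st,_=cv2.connectedComponentsWithStats(grey.astype(np.uint8),connectivity=8)
        b=1+np.argmax(st[1:,4]); v,u=np.nonzero(l==b)
        G=np.array([plane(n,q,.006)[:2] for q in np.c_[u,v]])
        w=np.linalg.svd(G-G.mean(0))[2][0]; w*=np.sign(w[1]); s=(G-G.mean(0))@w
        wr=np.linalg.svd(P-P.mean(0))[2][0]
        print(n,"tab",t.round(4),len(P),"ext",np.ptp((P-P.mean(0))@wr).round(3),"rod mean",G.mean(0).round(4),"len",np.ptp(s).round(3),"deg",np.degrees(np.arctan2(w[1],w[0])).round(2),"tab->rodmean deg",np.degrees(np.arctan2(*(t[:2]-G.mean(0))[::-1])).round(2))
E
python3 -c "
from pinm import *
pin()"
```

```text
top tab [0.4407 0.3607 0.008 ] 75 ext 0.035 rod mean [0.4194 0.2819] len 0.196 deg 74.94 tab->rodmean deg 74.87
scene tab [0.4463 0.3589 0.008 ] 42 ext 0.033 rod mean [0.4241 0.2804] len 0.194 deg 74.46 tab->rodmean deg 74.2
```

carry_out --increments '[{"x": 0.06,"y": -0.005,"z": 0,"rx": 0,"ry": 0,"rz": 0,"grip": -0.3},{"x": 0.12,"y": -0.01,"z": 0,"rx": 0,"ry": 0,"rz": 0,"grip": -0.3},{"x": 0.18,"y": -0.015,"z": 0,"rx": 0,"ry": 0,"rz": 0,"grip": -0.3},{"x": 0.24,"y": -0.02,"z": 0,"rx": 0,"ry": 0,"rz": 0,"grip": -0.3},{"x": 0.3,"y": -0.025,"z": 0,"rx": 0,"ry": 0,"rz": 0,"grip": -0.3}]'

```text
time_s: 28.65
tool_pos: [0.4455, 0.2827, 0.1697]
tool_rot: [-2.205, -2.237, 0.002]
contact_force: [1.3, 0.0, -0.2]
opening: 0.35
grasp_force: 0.0
```

carry_out --increments '[{"x": 0.05,"y": -0.002,"z": 0.02,"rx": 0,"ry": 0,"rz": 0.15,"grip": -0.3},{"x": 0.083,"y": -0.004,"z": 0.05,"rx": 0,"ry": 0,"rz": 0.285,"grip": -0.3},{"x": 0.083,"y": -0.004,"z": 0.09,"rx": 0,"ry": 0,"rz": 0.285,"grip": -0.3},{"x": 0.083,"y": -0.004,"z": 0.12,"rx": 0,"ry": 0,"rz": 0.285,"grip": -0.3},{"x": 0.083,"y": -0.004,"z": 0.12,"rx": 0,"ry": 0,"rz": 0.285,"grip": -0.3}]'

```text
time_s: 29.28
tool_pos: [0.4391, 0.3631, 0.0481]
tool_rot: [-2.499, -1.903, 0.009]
contact_force: [0.1, 0.5, 0.5]
opening: 0.349
grasp_force: 0.0
```

Run:
```python
from pinm import *
pin("6")
s=observe();print(s["tool_pos"],s["tool_rot"],s["time_s"])
im=cv2.imread("pics/scene6.png"); cv2.imwrite("pics/crop6.png",cv2.resize(im[150:260,330:480],None,fx=4.5,fy=4.5,interpolation=2))
```

```text
top tab [0.4434 0.3508 0.008 ] 12 ext 0.02 rod mean [0.4164 0.2686] len 0.179 deg 73.32 tab->rodmean deg 71.82
scene tab [0.4461 0.3591 0.008 ] 43 ext 0.032 rod mean [0.4224 0.2743] len 0.182 deg 74.42 tab->rodmean deg 74.36
[0.44080102 0.36438274 0.05106325] [-2.49951297e+00 -1.90238923e+00  1.27133416e-03] 29.375
```

View pics/crop6.png

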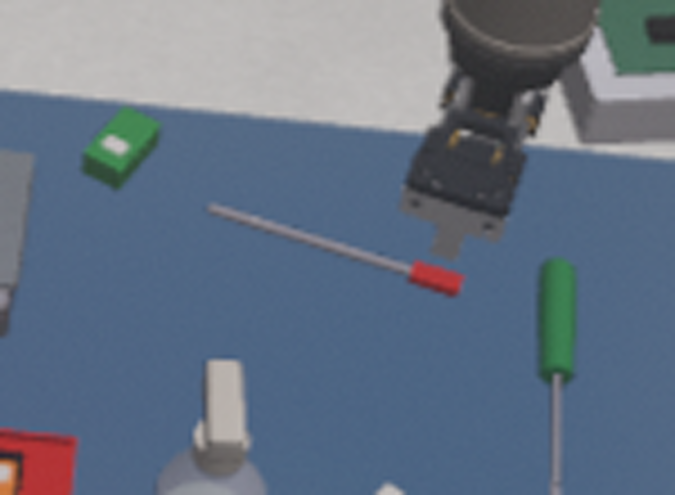

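carry_out --increments '[{"x": 0,"y": 0.0015,"z": 0.02,"rx": 0,"ry": 0,"rz": 0,"grip": -0.3},{"x": 0,"y": 0.0015,"z": 0.035,"rx": 0,"ry": 0,"rz": 0,"grip": -0.3},{"x": 0,"y": 0.0015,"z": 0.044,"rx": 0,"ry": 0,"rz": 0,"grip": -0.3},{"x": 0,"y": 0.0015,"z": 0.046,"rx": 0,"ry": 0,"rz": 0,"grip": -0.3},{"x": 0,"y": 0.0015,"z": 0.046,"rx": 0,"ry": 0,"rz": 0,"grip": -0.3}]'

```text
time_s: 30.0
tool_pos: [0.4426, 0.364, 0.0051]
tool_rot: [-2.5, -1.902, -0.0]
contact_force: [-0.5, -0.0, 0.5]
opening: 0.345
grasp_force: 0.0
```

carry_out --increments '[{"x": 0,"y": 0,"z": 0,"rx": 0,"ry": 0,"rz": 0,"grip": -0.6},{"x": 0,"y": 0,"z": 0,"rx": 0,"ry": 0,"rz": 0,"grip": -0.85},{"x": 0,"y": 0,"z": 0,"rx": 0,"ry": 0,"rz": 0,"grip": -0.85},{"x": 0,"y": 0,"z": 0,"rx": 0,"ry": 0,"rz": 0,"grip": -0.85}]' --grip_force 30

```text
time_s: 30.5
tool_pos: [0.4428, 0.3639, 0.0053]
tool_rot: [2.5, 1.902, 0.001]
contact_force: [-0.5, -1.5, 6.0]
opening: 0.158
grasp_force: 30.0
```

carry_out --increments '[{"x": 0,"y": 0,"z": 0,"rx": 0,"ry": 0,"rz": 0,"grip": -0.5},{"x": 0,"y": 0,"z": 0.0028,"rx": 0,"ry": 0,"rz": 0,"grip": -0.5},{"x": 0,"y": 0,"z": 0.0028,"rx": 0,"ry": 0,"rz": 0,"grip": -0.5}]'

```text
time_s: 30.88
tool_pos: [0.4424, 0.3637, 0.0018]
tool_rot: [-2.5, -1.902, 0.001]
contact_force: [-0.8, 0.7, 0.6]
opening: 0.249
grasp_force: 0.0
```

carry_out --increments '[{"x": 0,"y": 0,"z": 0,"rx": 0,"ry": 0,"rz": 0,"grip": -0.85},{"x": 0,"y": 0,"z": 0,"rx": 0,"ry": 0,"rz": 0,"grip": -0.85},{"x": 0,"y": 0,"z": 0,"rx": 0,"ry": 0,"rz": 0,"grip": -0.85}]' --grip_force 40

```text
time_s: 31.25
tool_pos: [0.4426, 0.3638, 0.0022]
tool_rot: [-2.5, -1.902, 0.0]
contact_force: [0.5, -0.3, -1.0]
opening: 0.163
grasp_force: 40.0
```

carry_out --increments '[{"x": 0,"y": 0,"z": -0.02,"rx": 0,"ry": 0,"rz": 0,"grip": -0.85},{"x": 0,"y": 0,"z": -0.05,"rx": 0,"ry": 0,"rz": 0,"grip": -0.85},{"x": 0,"y": 0,"z": -0.09,"rx": 0,"ry": 0,"rz": 0,"grip": -0.85},{"x": 0,"y": 0,"z": -0.1,"rx": 0,"ry": 0,"rz": 0,"grip": -0.85}]'

```text
time_s: 31.75
tool_pos: [0.4435, 0.3649, 0.1057]
tool_rot: [2.5, 1.902, 0.006]
contact_force: [-0.1, -0.4, -1.4]
opening: 0.162
grasp_force: 40.0
```

carry_out --increments '[{"x": -0.02,"y": 0.035,"z": 0,"rx": 0,"ry": 0,"rz": -0.08,"grip": -0.85},{"x": -0.045,"y": 0.07,"z": 0,"rx": 0,"ry": 0,"rz": -0.16,"grip": -0.85},{"x": -0.07,"y": 0.105,"z": 0,"rx": 0,"ry": 0,"rz": -0.24,"grip": -0.85},{"x": -0.0869,"y": 0.1285,"z": 0,"rx": 0,"ry": 0,"rz": -0.285,"grip": -0.85},{"x": -0.0869,"y": 0.1285,"z": 0,"rx": 0,"ry": 0,"rz": -0.285,"grip": -0.85}]'

```text
time_s: 32.38
tool_pos: [0.5445, 0.2433, 0.102]
tool_rot: [2.208, 2.234, -0.001]
contact_force: [0.2, 0.3, -0.4]
opening: 0.161
grasp_force: 40.0
```

carry_out --increments '[{"x": 0,"y": 0,"z": 0.02,"rx": 0,"ry": 0,"rz": 0,"grip": -0.85},{"x": 0,"y": 0,"z": 0.04,"rx": 0,"ry": 0,"rz": 0,"grip": -0.85},{"x": 0,"y": 0,"z": 0.05,"rx": 0,"ry": 0,"rz": 0,"grip": -0.85},{"x": 0,"y": 0,"z": 0.05,"rx": 0,"ry": 0,"rz": 0,"grip": -0.85}]'

```text
time_s: 32.88
tool_pos: [0.5423, 0.2461, 0.0511]
tool_rot: [-2.203, -2.238, 0.002]
contact_force: [0.0, 0.8, -0.0]
opening: 0.163
grasp_force: 40.0
```

```bash
cat > pin2.py <<'E'
from h import *
def run(tag,ymin=.07):
    for n in ("scene","top"):
        im,d=viewer.camera(n); cv2.imwrite(f"pics/{n}{tag}.png",im); np.save(n+tag+".npy",d)
        W=cloud(n,d); P=W[(W[...,0]>.525)&(W[...,0]<.57)&(W[...,1]>ymin)&(W[...,1]<.22)&(W[...,2]>.035)&(W[...,2]<.085)]
        if len(P)<8: print(n,len(P)); continue
        for a in np.arange(ymin,.22,.03):
            Q=P[(P[:,1]>=a)&(P[:,1]<a+.03)]
            if len(Q)>2: print(n,len(Q),np.median(Q,0).round(4))
        ax=np.polyfit(P[:,1],P[:,0],1); az=np.polyfit(P[:,1],P[:,2],1); print(" slope x,z",ax.round(4),az.round(4),"at y=.058 x,z",np.polyval(ax,.058).round(4),np.polyval(az,.058).round(4),"nose y",P[:,1].min().round(4))
    s=observe();print(s["tool_pos"],s["tool_rot"],s["time_s"])
E
python3 - <<'E'
from pin2 import *
run("7",.05)
im=cv2.imread("pics/scene7.png"); cv2.imwrite("pics/crop7.png",cv2.resize(im[160:250,270:420],None,fx=5,fy=5,interpolation=2))
E
```

```text
scene 42 [0.5446 0.0561 0.0561]
scene 26 [0.5474 0.0956 0.0539]
scene 24 [0.5463 0.1266 0.0544]
scene 26 [0.5462 0.1561 0.0544]
scene 26 [0.5459 0.187  0.0545]
scene 13 [0.546  0.2082 0.0559]
 slope x,z [0.0215 0.5426] [-0.0115  0.0563] at y=.058 x,z 0.5438 0.0557 nose y 0.0501
top 57 [0.5412 0.056  0.0588]
top 33 [0.5434 0.0949 0.0552]
top 36 [0.5429 0.1246 0.0552]
top 12 [0.5428 0.1455 0.0555]
 slope x,z [0.0499 0.5372] [-0.0544  0.062 ] at y=.058 x,z 0.5401 0.0588 nose y 0.0507
[0.54320042 0.24626196 0.05235979] [-2.20410750e+00 -2.23838420e+00 -3.39993499e-04] 32.975
```

View pics/crop7.png

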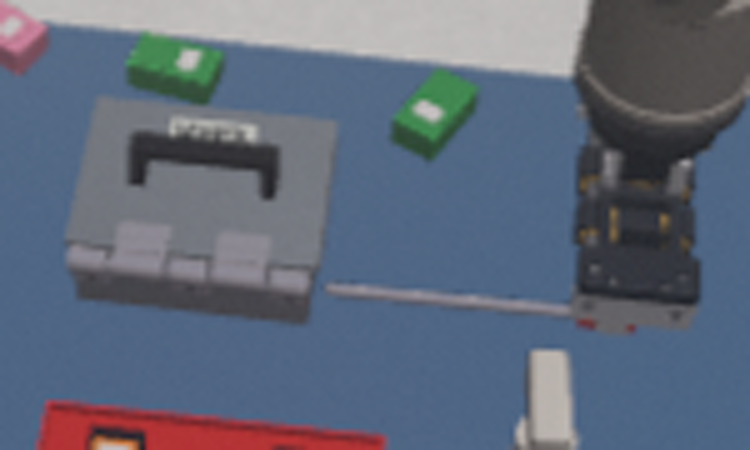

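carry_out --increments '[{"x": 0,"y": 0.002,"z": -0.004,"rx": 0,"ry": 0,"rz": 0,"grip": -0.85},{"x": 0,"y": 0.002,"z": -0.004,"rx": 0,"ry": 0,"rz": 0,"grip": -0.85},{"x": 0,"y": 0.002,"z": -0.004,"rx": 0,"ry": 0,"rz": 0,"grip": -0.85}]'

```text
time_s: 33.35
tool_pos: [0.5455, 0.2458, 0.0565]
tool_rot: [2.205, 2.238, 0.001]
contact_force: [-0.4, 0.0, -1.1]
opening: 0.164
grasp_force: 40.0
```

Run:
```python
from pin2 import *
run("8",.075)
for n in ("scene","top"):
    W=cloud(n,np.load(n+"8.npy")).reshape(-1,3)
    Q=W[(W[:,0]>.535)&(W[:,0]<.57)&(W[:,1]>.034)&(W[:,1]<.056)&(W[:,2]>.054)&(W[:,2]<.08)]; print("kn",len(Q),np.median(Q,0).round(4),Q.mean(0).round(4))
```

```text
scene 26 [0.5506 0.0895 0.0588]
scene 26 [0.5501 0.1188 0.0589]
scene 23 [0.5498 0.1468 0.0602]
scene 25 [0.5485 0.1771 0.059 ]
scene 23 [0.548  0.2049 0.0603]
 slope x,z [-0.0173  0.5517] [0.0083 0.0581] at y=.058 x,z 0.5507 0.0586 nose y 0.0751
top 35 [0.5457 0.0899 0.0594]
top 34 [0.5454 0.1206 0.0605]
top 19 [0.545  0.1432 0.06  ]
 slope x,z [-0.0108  0.5468] [0.0195 0.0577] at y=.058 x,z 0.5461 0.0588 nose y 0.0768
[0.54528123 0.24575713 0.05629449] [2.20489493e+00 2.23779720e+00 2.07854459e-04] 33.45
kn 41 [0.5533 0.0449 0.0618] [0.551  0.045  0.0608]
kn 58 [0.5462 0.0457 0.0627] [0.5461 0.0447 0.0626]
```

carry_out --increments '[{"x": -0.006,"y": 0,"z": 0,"rx": 0,"ry": 0,"rz": 0,"grip": -0.85},{"x": -0.012,"y": 0,"z": 0,"rx": 0,"ry": 0,"rz": 0,"grip": -0.85},{"x": -0.018,"y": 0,"z": 0,"rx": 0,"ry": 0,"rz": 0,"grip": -0.85},{"x": -0.024,"y": 0,"z": 0,"rx": 0,"ry": 0,"rz": 0,"grip": -0.85},{"x": -0.024,"y": 0,"z": 0,"rx": 0,"ry": 0,"rz": 0,"grip": -0.85}]'

```text
time_s: 34.08
tool_pos: [0.5457, 0.2211, 0.0562]
tool_rot: [2.206, 2.237, -0.0]
contact_force: [0.2, 0.1, -1.1]
opening: 0.162
grasp_force: 40.0
```

carry_out --increments '[{"x": -0.007,"y": 0,"z": 0,"rx": 0,"ry": 0,"rz": 0,"grip": -0.85},{"x": -0.014,"y": 0,"z": 0,"rx": 0,"ry": 0,"rz": 0,"grip": -0.85},{"x": -0.021,"y": 0,"z": 0,"rx": 0,"ry": 0,"rz": 0,"grip": -0.85},{"x": -0.028,"y": 0,"z": 0,"rx": 0,"ry": 0,"rz": 0,"grip": -0.85},{"x": -0.028,"y": 0,"z": 0,"rx": 0,"ry": 0,"rz": 0,"grip": -0.85}]'

```text
time_s: 34.7
tool_pos: [0.5461, 0.193, 0.0562]
tool_rot: [2.206, 2.237, -0.0]
contact_force: [0.1, 0.5, -0.6]
opening: 0.164
grasp_force: 40.0
```

carry_out --increments '[{"x": -0.008,"y": 0,"z": 0,"rx": 0,"ry": 0,"rz": 0,"grip": -0.85},{"x": -0.016,"y": 0,"z": 0,"rx": 0,"ry": 0,"rz": 0,"grip": -0.85},{"x": -0.024,"y": 0,"z": 0,"rx": 0,"ry": 0,"rz": 0,"grip": -0.85},{"x": -0.032,"y": 0,"z": 0,"rx": 0,"ry": 0,"rz": 0,"grip": -0.85},{"x": -0.032,"y": 0,"z": 0,"rx": 0,"ry": 0,"rz": 0,"grip": -0.85}]'

```text
time_s: 35.33
tool_pos: [0.5466, 0.1609, 0.0562]
tool_rot: [2.206, 2.237, -0.0]
contact_force: [-0.1, 0.4, -0.3]
opening: 0.163
grasp_force: 40.0
```

carry_out --increments '[{"x": -0.007,"y": 0,"z": 0,"rx": 0,"ry": 0,"rz": 0,"grip": -0.85},{"x": -0.014,"y": 0,"z": 0,"rx": 0,"ry": 0,"rz": 0,"grip": -0.85},{"x": -0.021,"y": 0,"z": 0,"rx": 0,"ry": 0,"rz": 0,"grip": -0.85},{"x": -0.021,"y": 0,"z": 0,"rx": 0,"ry": 0,"rz": 0,"grip": -0.85}]'

```text
time_s: 35.83
tool_pos: [0.5469, 0.14, 0.0562]
tool_rot: [2.206, 2.237, -0.0]
contact_force: [0.3, -0.5, -0.3]
opening: 0.163
grasp_force: 40.0
```

carry_out --increments '[{"x": -0.008,"y": 0,"z": 0,"rx": 0,"ry": 0,"rz": 0,"grip": -0.85},{"x": -0.016,"y": 0,"z": 0,"rx": 0,"ry": 0,"rz": 0,"grip": -0.85},{"x": -0.024,"y": 0,"z": 0,"rx": 0,"ry": 0,"rz": 0,"grip": -0.85},{"x": -0.03,"y": 0,"z": 0,"rx": 0,"ry": 0,"rz": 0,"grip": -0.85},{"x": -0.03,"y": 0,"z": 0,"rx": 0,"ry": 0,"rz": 0,"grip": -0.85}]'

```text
time_s: 36.45
tool_pos: [0.5473, 0.1101, 0.0562]
tool_rot: [2.206, 2.237, -0.0]
contact_force: [0.6, -1.0, -1.5]
opening: 0.162
grasp_force: 40.0
```

carry_out --increments '[{"x": -0.007,"y": 0,"z": 0,"rx": 0,"ry": 0,"rz": 0,"grip": -0.85},{"x": -0.014,"y": 0,"z": 0,"rx": 0,"ry": 0,"rz": 0,"grip": -0.85},{"x": -0.018,"y": 0,"z": 0,"rx": 0,"ry": 0,"rz": 0,"grip": -0.85},{"x": -0.021,"y": 0,"z": 0,"rx": 0,"ry": 0,"rz": 0,"grip": -0.85}]'

```text
time_s: 36.95
tool_pos: [0.5475, 0.0896, 0.0562]
tool_rot: [-2.205, -2.238, -0.0]
contact_force: [-0.2, 1.2, -2.6]
opening: 0.164
grasp_force: 40.0
```

carry_out --increments '[{"x": -0.003,"y": 0,"z": 0,"rx": 0,"ry": 0,"rz": 0,"grip": -0.85},{"x": -0.005,"y": 0,"z": 0,"rx": 0,"ry": 0,"rz": 0,"grip": -0.85},{"x": -0.006,"y": 0,"z": 0,"rx": 0,"ry": 0,"rz": 0,"grip": -0.85}]'

```text
time_s: 37.33
tool_pos: [0.5476, 0.0838, 0.0562]
tool_rot: [-2.205, -2.238, -0.0]
contact_force: [0.1, 2.0, -2.6]
opening: 0.161
grasp_force: 40.0
```

carry_out --increments '[{"x": -0.001,"y": 0,"z": 0,"rx": 0,"ry": 0,"rz": 0,"grip": -0.85},{"x": -0.002,"y": 0,"z": 0,"rx": 0,"ry": 0,"rz": 0,"grip": -0.85}]'

```text
time_s: 37.58
tool_pos: [0.5477, 0.0819, 0.0562]
tool_rot: [-2.205, -2.238, -0.0]
contact_force: [0.3, 2.0, -2.4]
opening: 0.161
grasp_force: 40.0
```

carry_out --increments '[{"x": -0.001,"y": 0,"z": 0,"rx": 0,"ry": 0,"rz": 0,"grip": -0.85},{"x": -0.002,"y": 0,"z": 0,"rx": 0,"ry": 0,"rz": 0,"grip": -0.85}]'

```text
time_s: 37.83
tool_pos: [0.5477, 0.0798, 0.0562]
tool_rot: [-2.205, -2.238, 0.0]
contact_force: [-0.8, 1.4, -4.1]
opening: 0.167
grasp_force: 40.0
```

carry_out --increments '[{"x": -0.0005,"y": 0,"z": 0,"rx": 0,"ry": 0,"rz": 0,"grip": -0.85},{"x": -0.001,"y": 0,"z": 0,"rx": 0,"ry": 0,"rz": 0,"grip": -0.85}]'

```text
time_s: 38.08
tool_pos: [0.5477, 0.0795, 0.0562]
tool_rot: [-2.204, -2.238, -0.001]
contact_force: [-1.0, 6.6, -4.1]
opening: 0.161
grasp_force: 40.0
```

Run:
```python
from h import *
n="scene"; im,d=viewer.camera(n); cv2.imwrite("pics/scene9.png",im)
for t in ("pin","pin_mid","lid_hinge"): print(t,[(round(x["conf"],2),towld(n,x["location"]).round(4).tolist()) for x in viewer.tip_of(n,t)])
cv2.imwrite("pics/crop9.png",cv2.resize(im[160:250,270:420],None,fx=5,fy=5,interpolation=2))
s=observe();print(s["tool_pos"],s["contact_force"],s["time_s"])
```

```text
pin [(0.67, [0.5229, 0.4439, -0.0026]), (0.2, [0.4792, -0.0141, 0.0548])]
pin_mid [(0.48, [0.4393, -0.0127, 0.0582]), (0.19, [0.4793, -0.0143, 0.0533]), (0.15, [0.6513, -0.2631, 0.0462])]
lid_hinge [(0.75, [0.5474, -0.0179, 0.0551]), (0.66, [0.4402, -0.0132, 0.0591])]
[0.54771587 0.07952928 0.05623712] [-1.36032864  5.3439568  -3.85341182] 38.275
```

View pics/crop9.png

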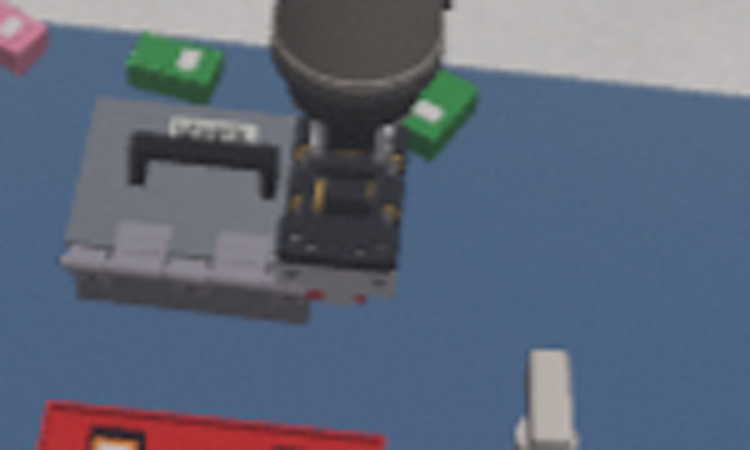

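carry_out --increments '[{"x": -0.0007,"y": 0,"z": 0,"rx": 0,"ry": 0,"rz": 0,"grip": -0.85},{"x": -0.0007,"y": 0,"z": 0,"rx": 0,"ry": 0,"rz": 0,"grip": -0.85}]'

```text
time_s: 38.52
tool_pos: [0.5477, 0.0794, 0.0563]
tool_rot: [-2.203, -2.238, -0.002]
contact_force: [-0.4, 7.6, -5.2]
opening: 0.157
grasp_force: 40.0
```

carry_out --increments '[{"x": 0,"y": 0,"z": 0.001,"rx": 0,"ry": 0,"rz": 0,"grip": -0.5},{"x": 0,"y": 0,"z": 0,"rx": 0,"ry": 0,"rz": 0,"grip": -0.5},{"x": 0.003,"y": 0,"z": -0.005,"rx": 0,"ry": 0,"rz": 0,"grip": -0.5},{"x": 0.01,"y": 0,"z": -0.03,"rx": 0,"ry": 0,"rz": 0,"grip": -0.3},{"x": 0.02,"y": 0,"z": -0.08,"rx": 0,"ry": 0,"rz": 0,"grip": -0.3}]'

```text
time_s: 39.15
tool_pos: [0.5465, 0.098, 0.1362]
tool_rot: [-2.204, -2.236, 0.003]
contact_force: [-0.3, 0.2, 1.1]
opening: 0.346
grasp_force: 0.0
```

carry_out --increments '[{"x": 0.03,"y": -0.02,"z": -0.04,"rx": 0,"ry": 0,"rz": 0,"grip": -0.1},{"x": 0.06,"y": -0.05,"z": -0.06,"rx": 0,"ry": 0,"rz": 0,"grip": 0.0},{"x": 0.06,"y": -0.05,"z": -0.06,"rx": 0,"ry": 0,"rz": 0,"grip": 0.0}]'

```text
time_s: 39.52
tool_pos: [0.4956, 0.16, 0.1985]
tool_rot: [2.199, 2.24, 0.004]
contact_force: [1.1, -0.4, -0.3]
opening: 0.498
grasp_force: 0.0
```

Run:
```python
from lidchk import *
im,d=chk("10")
W=cloud("scene",d); hsv=cv2.cvtColor(im,cv2.COLOR_BGR2HSV)
red=((hsv[...,0]<8)|(hsv[...,0]>172))&(hsv[...,1]>120)&(abs(W[...,0]-.547)<.03)&(W[...,1]>.03)&(W[...,1]<.15)
P=W[red]; print("tab",len(P),P.mean(0).round(4),P.min(0).round(4),P.max(0).round(4))
for t in ("pin","pin_mid"): print(t,[(round(x["conf"],2),towld("scene",x["location"]).round(4).tolist()) for x in viewer.tip_of("scene",t)])
n="top"; im2,d2=viewer.camera(n); f=lambda *a,**k:rect(n,d2,*a,**k,im=im2)
print("scanner",f((.656,-.268),.12,.062,.09)); print("label",f((.438,-.017),.045,.05,.07,col=([0,0,150],[180,60,255])))
print("yellow",f((.656,-.25),.08,.055,.09,col=([18,120,120],[35,255,255])))
for cn in ("top","scene"):
  for t in ("scanner","scanner_grip","window","dock","dock_seat","label"): print(cn,t,[(round(x["conf"],2),towld(cn,x["location"]).round(4).tolist()) for x in viewer.tip_of(cn,t)][:2])
cv2.imwrite("pics/crop10.png",np.hstack([cv2.resize(im[150:260,190:350],(480,330),interpolation=2),cv2.resize(im2[120:220,370:470],(320,330),interpolation=2)]))
```

```text
32 [ 0.5518 -0.0816  0.0616]
49 [ 0.5516 -0.0494  0.0613]
29 [ 0.5519 -0.0185  0.0622]
45 [0.5513 0.0126 0.0618]
33 [0.5521 0.0441 0.0608]
plate fit dz/dx,dz/dy,z@case [ 0.003 -0.004  0.056] 0.05786621405423389
lid_hinge [(0.94, [0.5476, -0.0193, 0.0546])]
[0.49677809 0.15717184 0.1966058 ] [2.20355520e+00 2.23750422e+00 4.43356675e-04] 39.625
tab 55 [0.5504 0.0756 0.0576] [0.5376 0.0592 0.0521] [0.5583 0.0919 0.0635]
pin [(0.42, [0.5496, 0.0583, 0.0528])]
pin_mid []
scanner {'c': [655, -257], 'wh': [147, 54], 'long_deg': 80.0, 'mean': [653.7, -254.9, 72.2], 'zmax': 78, 'n': 809}
label {'c': [436, -18], 'wh': [57, 28], 'long_deg': -89.2, 'mean': [435.2, -15.1, 58.5], 'zmax': 63, 'n': 141}
yellow {'c': [659, -227], 'wh': [21, 14], 'long_deg': 89.9, 'mean': [658.7, -226.9, 76.0], 'zmax': 79, 'n': 47}
top scanner [(0.74, [0.6552, -0.2671, 0.053])]
top scanner_grip [(0.69, [0.6528, -0.2495, 0.0636])]
top window [(0.95, [0.6691, -0.1684, 0.0311]), (0.35, [0.5233, 0.4422, -0.0019])]
top dock [(0.95, [0.6525, -0.2675, 0.0026]), (0.24, [0.6761, 0.0653, 0.0029])]
top dock_seat [(0.72, [0.6535, -0.2564, 0.0653])]
top label [(0.73, [0.4378, -0.0149, 0.0615]), (0.23, [0.5446, 0.0601, 0.0475])]
scene scanner [(0.66, [0.5452, -0.015, 0.0569]), (0.59, [0.6543, -0.2651, 0.0482])]
scene scanner_grip [(0.98, [0.6558, -0.255, 0.0653]), (0.7, [0.4411, -0.0129, 0.0588])]
scene window [(0.94, [0.6724, -0.1704, 0.0256])]
scene dock [(0.61, [0.6544, -0.2644, 0.0024])]
scene dock_seat [(0.64, [0.6593, -0.254, 0.0624]), (0.49, [0.5245, 0.4446, 0.0016])]
scene label [(0.57, [0.441, -0.0141, 0.0588]), (0.55, [0.5501, -0.0162, 0.0569])]
```

View pics/crop10.png

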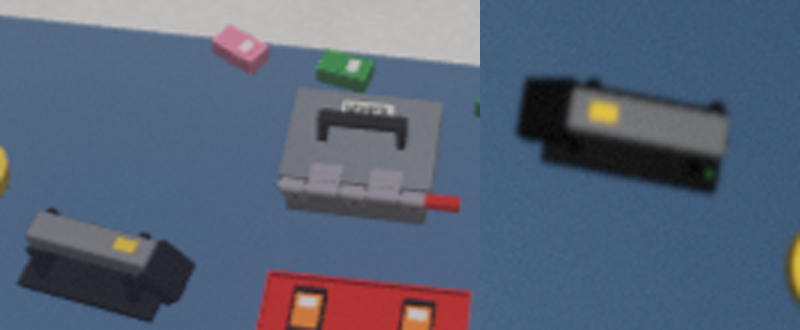

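carry_out --increments '[{"x": -0.057,"y": 0.021,"z": 0,"rx": 0,"ry": 0,"rz": 0,"grip": 0.2},{"x": -0.115,"y": 0.042,"z": 0,"rx": 0,"ry": 0,"rz": 0,"grip": 0.2},{"x": -0.172,"y": 0.063,"z": 0,"rx": 0,"ry": 0,"rz": 0,"grip": 0.2},{"x": -0.229,"y": 0.084,"z": 0,"rx": 0,"ry": 0,"rz": 0,"grip": 0.2},{"x": -0.2867,"y": 0.1056,"z": 0,"rx": 0,"ry": 0,"rz": 0,"grip": 0.2}]'

```text
time_s: 41.0
tool_pos: [0.607, -0.1297, 0.1964]
tool_rot: [2.205, 2.238, 0.0]
contact_force: [0.8, 0.6, -0.5]
opening: 0.601
grasp_force: 0.0
```

carry_out --increments '[{"x": -0.05,"y": 0.018,"z": 0,"rx": 0,"ry": 0,"rz": 0.06,"grip": 0.2},{"x": -0.1,"y": 0.036,"z": 0,"rx": 0,"ry": 0,"rz": 0.12,"grip": 0.2},{"x": -0.1272,"y": 0.0471,"z": 0,"rx": 0,"ry": 0,"rz": 0.188,"grip": 0.2},{"x": -0.1272,"y": 0.0471,"z": 0.04,"rx": 0,"ry": 0,"rz": 0.188,"grip": 0.2},{"x": -0.1272,"y": 0.0471,"z": 0.06,"rx": 0,"ry": 0,"rz": 0.188,"grip": 0.2}]'

```text
time_s: 41.62
tool_pos: [0.6546, -0.2541, 0.134]
tool_rot: [-2.404, -2.02, 0.002]
contact_force: [0.4, 0.2, -0.1]
opening: 0.6
grasp_force: 0.0
```

carry_out --increments '[{"x": 0,"y": 0,"z": 0.01,"rx": 0,"ry": 0,"rz": 0,"grip": 0.2},{"x": 0,"y": 0,"z": 0.02,"rx": 0,"ry": 0,"rz": 0,"grip": 0.2},{"x": 0,"y": 0,"z": 0.02,"rx": 0,"ry": 0,"rz": 0,"grip": 0.2}]'

```text
time_s: 42.0
tool_pos: [0.6554, -0.254, 0.1162]
tool_rot: [-2.405, -2.021, 0.0]
contact_force: [0.1, -0.5, -0.5]
opening: 0.599
grasp_force: 0.0
```

carry_out --increments '[{"x": 0,"y": 0,"z": 0.03,"rx": 0,"ry": 0,"rz": 0,"grip": 0.2},{"x": 0,"y": 0,"z": 0.055,"rx": 0,"ry": 0,"rz": 0,"grip": 0.2},{"x": 0,"y": 0,"z": 0.073,"rx": 0,"ry": 0,"rz": 0,"grip": 0.2},{"x": 0,"y": 0,"z": 0.073,"rx": 0,"ry": 0,"rz": 0,"grip": 0.2}]'

```text
time_s: 42.5
tool_pos: [0.655, -0.254, 0.0425]
tool_rot: [-2.404, -2.02, 0.001]
contact_force: [0.2, 0.2, 0.5]
opening: 0.601
grasp_force: 0.0
```

carry_out --increments '[{"x": 0,"y": 0,"z": 0,"rx": 0,"ry": 0,"rz": 0,"grip": -0.4},{"x": 0,"y": 0,"z": 0,"rx": 0,"ry": 0,"rz": 0,"grip": -0.4},{"x": 0,"y": 0,"z": 0,"rx": 0,"ry": 0,"rz": 0,"grip": -0.4},{"x": 0,"y": 0,"z": 0,"rx": 0,"ry": 0,"rz": 0,"grip": -0.4}]' --grip_force 30

```text
time_s: 43.0
tool_pos: [0.6559, -0.2544, 0.0441]
tool_rot: [2.404, 2.02, 0.001]
contact_force: [-1.5, -0.3, 7.3]
opening: 0.361
grasp_force: 30.0
```

carry_out --increments '[{"x": 0,"y": 0,"z": -0.015,"rx": 0,"ry": 0,"rz": 0,"grip": -0.4},{"x": 0,"y": 0,"z": -0.045,"rx": 0,"ry": 0,"rz": 0,"grip": -0.4},{"x": 0,"y": 0,"z": -0.085,"rx": 0,"ry": 0,"rz": 0,"grip": -0.4},{"x": 0,"y": 0,"z": -0.116,"rx": 0,"ry": 0,"rz": 0,"grip": -0.4},{"x": 0,"y": 0,"z": -0.116,"rx": 0,"ry": 0,"rz": 0,"grip": -0.4}]'

```text
time_s: 43.62
tool_pos: [0.6568, -0.2544, 0.1628]
tool_rot: [2.402, 2.019, 0.003]
contact_force: [0.7, -0.1, -1.8]
opening: 0.359
grasp_force: 30.0
```

carry_out --increments '[{"x": 0.01,"y": -0.05,"z": 0,"rx": 0,"ry": 0,"rz": -0.04,"grip": -0.4},{"x": 0.02,"y": -0.1,"z": 0,"rx": 0,"ry": 0,"rz": -0.08,"grip": -0.4},{"x": 0.03,"y": -0.15,"z": 0,"rx": 0,"ry": 0,"rz": -0.12,"grip": -0.4},{"x": 0.04,"y": -0.2,"z": 0,"rx": 0,"ry": 0,"rz": -0.16,"grip": -0.4},{"x": 0.0454,"y": -0.2293,"z": 0,"rx": 0,"ry": 0,"rz": -0.173,"grip": -0.4}]'

```text
time_s: 44.25
tool_pos: [0.4346, -0.1693, 0.1586]
tool_rot: [-2.22, -2.222, 0.002]
contact_force: [1.2, 0.7, -1.3]
opening: 0.36
grasp_force: 30.0
```

carry_out --increments '[{"x": 0,"y": 0,"z": 0.008,"rx": 0,"ry": 0,"rz": 0,"grip": -0.4},{"x": 0,"y": 0,"z": 0.016,"rx": 0,"ry": 0,"rz": 0,"grip": -0.4},{"x": 0,"y": 0,"z": 0.016,"rx": 0,"ry": 0,"rz": 0,"grip": -0.4},{"x": 0,"y": 0,"z": 0.016,"rx": 0,"ry": 0,"rz": 0,"grip": -0.4}]'

```text
time_s: 44.75
tool_pos: [0.4379, -0.1698, 0.143]
tool_rot: [-2.22, -2.221, -0.001]
contact_force: [0.1, 0.3, -1.2]
opening: 0.358
grasp_force: 30.0
```

Run:
```python
from h import *
for n in ("scene","top"):
    im,d=viewer.camera(n); cv2.imwrite(f"pics/{n}11.png",im)
    W=cloud(n,d)
    for t in ("window","scanner","label"): print(n,t,[(round(x["conf"],2),towld(n,x["location"]).round(4).tolist()) for x in viewer.tip_of(n,t)][:2])
im=cv2.imread("pics/scene11.png"); cv2.imwrite("pics/crop11.png",cv2.resize(im[130:250,220:380],None,fx=4.5,fy=4.5,interpolation=2))
s=observe();print(s["tool_pos"],s["tool_rot"],s["contact_force"],s["time_s"])
```

```text
scene window [(0.75, [0.443, -0.0841, 0.1261])]
scene scanner [(0.9, [0.4391, -0.1816, 0.1472])]
scene label [(0.57, [0.44, -0.014, 0.059])]
top window [(0.52, [0.4377, -0.1828, 0.1514]), (0.26, [0.6745, 0.0089, 0.0056])]
top scanner [(0.98, [0.437, -0.1833, 0.1532])]
top label [(0.95, [0.4398, -0.0137, 0.061])]
[ 0.43744061 -0.17001153  0.14327003] [2.22145418e+00 2.22122639e+00 9.92400354e-05] [-0.01185868 -0.54287939 -2.11224984] 45.15
```

View pics/crop11.png

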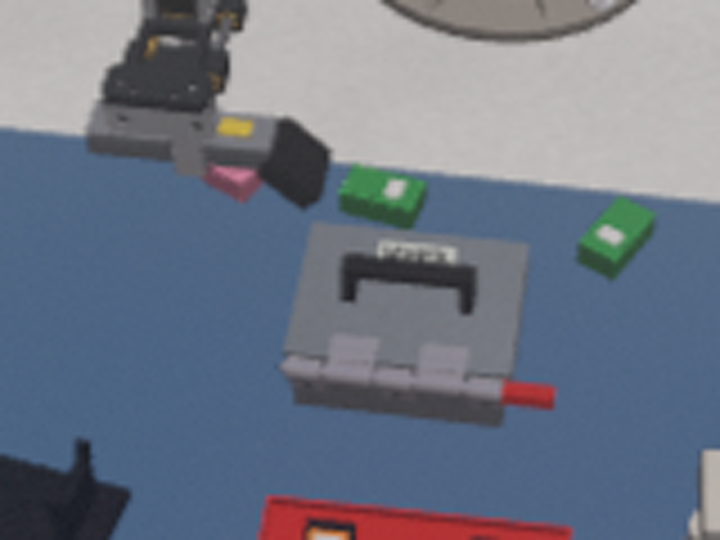

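carry_out --increments '[{"x": 0,"y": 0,"z": 0,"rx": 0,"ry": 0,"rz": 0,"grip": -0.4},{"x": 0,"y": 0,"z": 0,"rx": 0,"ry": 0,"rz": 0,"grip": -0.4},{"x": 0,"y": 0,"z": 0,"rx": 0,"ry": 0,"rz": 0,"grip": -0.4},{"x": 0,"y": 0,"z": 0,"rx": 0,"ry": 0,"rz": 0,"grip": -0.4},{"x": 0,"y": 0,"z": 0,"rx": 0,"ry": 0,"rz": 0,"grip": -0.4}]'

```text
time_s: 45.78
tool_pos: [0.4374, -0.17, 0.1432]
tool_rot: [2.221, 2.221, 0.0]
contact_force: [-0.1, -0.5, -2.2]
opening: 0.362
grasp_force: 30.0
```

carry_out --increments '[{"x": 0,"y": 0,"z": 0,"rx": 0,"ry": 0,"rz": 0,"grip": -0.4},{"x": 0,"y": 0,"z": 0,"rx": 0,"ry": 0,"rz": 0,"grip": -0.4},{"x": 0,"y": 0,"z": 0,"rx": 0,"ry": 0,"rz": 0,"grip": -0.4},{"x": 0,"y": 0,"z": 0,"rx": 0,"ry": 0,"rz": 0,"grip": -0.4},{"x": 0,"y": 0,"z": 0,"rx": 0,"ry": 0,"rz": 0,"grip": -0.4}]'

```text
time_s: 46.4
tool_pos: [0.4374, -0.17, 0.1432]
tool_rot: [-2.221, -2.221, -0.0]
contact_force: [0.1, -0.3, -1.3]
opening: 0.364
grasp_force: 30.0
```

carry_out --increments '[{"x": 0,"y": 0,"z": 0,"rx": 0,"ry": 0,"rz": 0,"grip": -0.4},{"x": 0,"y": 0,"z": 0,"rx": 0,"ry": 0,"rz": 0,"grip": -0.4},{"x": 0,"y": 0,"z": 0,"rx": 0,"ry": 0,"rz": 0,"grip": -0.4},{"x": 0,"y": 0,"z": 0,"rx": 0,"ry": 0,"rz": 0,"grip": -0.4},{"x": 0,"y": 0,"z": 0,"rx": 0,"ry": 0,"rz": 0,"grip": -0.4}]'

```text
time_s: 47.02
tool_pos: [0.4374, -0.17, 0.1432]
tool_rot: [-2.222, -2.221, -0.0]
contact_force: [-0.3, -0.3, -1.7]
opening: 0.358
grasp_force: 30.0
```

carry_out --increments '[{"x": 0,"y": 0,"z": -0.017,"rx": 0,"ry": 0,"rz": 0,"grip": -0.4},{"x": -0.015,"y": 0.045,"z": -0.017,"rx": 0,"ry": 0,"rz": 0.03,"grip": -0.4},{"x": -0.035,"y": 0.095,"z": -0.017,"rx": 0,"ry": 0,"rz": 0.07,"grip": -0.4},{"x": -0.055,"y": 0.145,"z": -0.017,"rx": 0,"ry": 0,"rz": 0.12,"grip": -0.4},{"x": -0.075,"y": 0.195,"z": -0.017,"rx": 0,"ry": 0,"rz": 0.173,"grip": -0.4}]'

```text
time_s: 47.65
tool_pos: [0.6341, -0.2461, 0.1614]
tool_rot: [2.407, 2.018, 0.001]
contact_force: [0.4, 0.7, -1.2]
opening: 0.355
grasp_force: 30.0
```

carry_out --increments '[{"x": -0.0052,"y": 0.0248,"z": 0,"rx": 0,"ry": 0,"rz": 0,"grip": -0.4},{"x": -0.0052,"y": 0.0248,"z": 0.03,"rx": 0,"ry": 0,"rz": 0,"grip": -0.4},{"x": -0.0052,"y": 0.0248,"z": 0.06,"rx": 0,"ry": 0,"rz": 0,"grip": -0.4},{"x": -0.0052,"y": 0.0248,"z": 0.07,"rx": 0,"ry": 0,"rz": 0,"grip": -0.4},{"x": -0.0052,"y": 0.0248,"z": 0.07,"rx": 0,"ry": 0,"rz": 0,"grip": -0.4}]'

```text
time_s: 48.28
tool_pos: [0.656, -0.2545, 0.0908]
tool_rot: [-2.405, -2.021, -0.0]
contact_force: [-0.4, -0.4, -2.6]
opening: 0.358
grasp_force: 30.0
```

carry_out --increments '[{"x": 0,"y": 0,"z": 0.015,"rx": 0,"ry": 0,"rz": 0,"grip": -0.4},{"x": 0,"y": 0,"z": 0.03,"rx": 0,"ry": 0,"rz": 0,"grip": -0.4},{"x": 0,"y": 0,"z": 0.04,"rx": 0,"ry": 0,"rz": 0,"grip": -0.4},{"x": 0,"y": 0,"z": 0.045,"rx": 0,"ry": 0,"rz": 0,"grip": -0.4},{"x": 0,"y": 0,"z": 0.046,"rx": 0,"ry": 0,"rz": 0,"grip": -0.4}]'

```text
time_s: 48.9
tool_pos: [0.656, -0.2542, 0.0441]
tool_rot: [-2.405, -2.021, -0.0]
contact_force: [-3.4, 1.5, 6.2]
opening: 0.365
grasp_force: 30.0
```

carry_out --increments '[{"x": 0,"y": 0,"z": 0,"rx": 0,"ry": 0,"rz": 0,"grip": -0.1},{"x": 0,"y": 0,"z": 0,"rx": 0,"ry": 0,"rz": 0,"grip": 0.1},{"x": 0,"y": 0,"z": 0,"rx": 0,"ry": 0,"rz": 0,"grip": 0.1},{"x": 0,"y": 0,"z": -0.03,"rx": 0,"ry": 0,"rz": 0,"grip": 0.1},{"x": 0,"y": 0,"z": -0.07,"rx": 0,"ry": 0,"rz": 0,"grip": 0.1}]'

```text
time_s: 49.52
tool_pos: [0.6553, -0.2542, 0.1142]
tool_rot: [-2.404, -2.02, 0.001]
contact_force: [0.3, 0.4, 0.9]
opening: 0.552
grasp_force: 0.0
```

carry_out --increments '[{"x": 0,"y": 0,"z": -0.06,"rx": 0,"ry": 0,"rz": 0,"grip": 0.1},{"x": -0.05,"y": -0.03,"z": -0.11,"rx": 0,"ry": 0,"rz": 0,"grip": 0.1},{"x": -0.1,"y": -0.05,"z": -0.11,"rx": 0,"ry": 0,"rz": 0,"grip": 0.1},{"x": -0.1,"y": -0.05,"z": -0.11,"rx": 0,"ry": 0,"rz": 0,"grip": 0.1}]'

```text
time_s: 50.02
tool_pos: [0.5867, -0.3499, 0.2252]
tool_rot: [2.411, 2.011, -0.003]
contact_force: [-0.4, 0.7, 0.4]
opening: 0.552
grasp_force: 0.0
```

Run:
```python
from lidchk import *
im,d=chk("12"); n="scene"
for t in ("scanner","scanner_grip","window","dock_seat"): print(t,[(round(x["conf"],2),towld(n,x["location"]).round(4).tolist()) for x in viewer.tip_of(n,t)][:2])
print(rect(n,d,(.656,-.268),.12,.062,.09))
cv2.imwrite("pics/crop12.png",cv2.resize(im[130:300,170:440],None,fx=2.9,fy=2.9,interpolation=2))
```

```text
32 [ 0.5524 -0.0821  0.0612]
49 [ 0.5507 -0.0494  0.0616]
30 [ 0.5526 -0.0179  0.0619]
43 [0.5508 0.0128 0.0616]
32 [0.5524 0.0443 0.0615]
plate fit dz/dx,dz/dy,z@case [-0.003  0.001  0.059] 0.05767430773344437
lid_hinge [(0.67, [0.5489, -0.016, 0.0559]), (0.65, [0.4391, -0.0131, 0.0612])]
[ 0.58891878 -0.34510592  0.22429913] [ 2.40679149e+00  2.01878498e+00 -3.20953859e-05] 50.125
scanner [(0.85, [0.6578, -0.2646, 0.0449])]
scanner_grip [(0.77, [0.6586, -0.2543, 0.0612])]
window [(0.63, [0.6727, -0.1716, 0.0268]), (0.33, [0.5242, 0.4442, -0.0004])]
dock_seat [(0.8, [0.658, -0.2554, 0.0622])]
{'c': [657, -260], 'wh': [146, 55], 'long_deg': 79.6, 'mean': [660.1, -257.3, 71.6], 'zmax': 77, 'n': 545}
```

View pics/crop12.png

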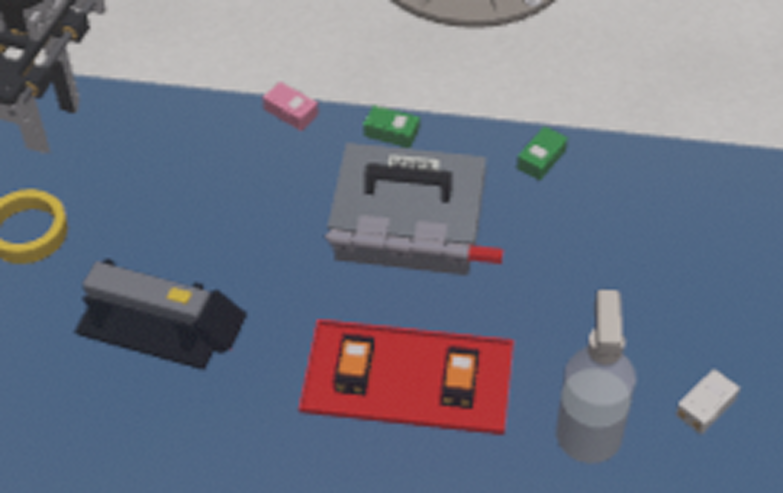

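Everything is in place: the scanner is docked at (160,305), the lid is on with the pin tab at (486,254), and the spent packs are in the tray at (354,365) and (460,377). Nothing else has moved, so I'm handing it in.

```bash
python3 -c "
from workcell import env
print(env.job_done())"
```

```text
the job is handed in; nothing more can be done
None
```

I handed the job in at about 50 s with every step done: both spent packs are in the tray, both fresh packs in the case, the lid is on and pinned, and the scanner held about 2 s on the label and went back in its dock. The hand-in returned no verdict.

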